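# Lock the yerbera with its key

### The arm

A 6-joint arm with a two-finger parallel gripper is mounted at the origin on the work surface. World frame = base frame: x ahead of the robot, y to its left, z up, the work surface at z = 0. Lengths are in mm, angles in rad, forces in N, time in s.
With the tool pointing down it reaches from about 325 to 900 mm from the base axis. Payload 6.1 kg.
Tool frame: the origin (TCP) lies on the centre line of the jaws, within the pads' length; the fingertips stand 22 mm ahead of it and the grasp point (between the pads) lies 3 mm ahead of it; z points along the fingers, y is the direction in which the jaws open and shut (so a half turn about z gives the same grasp; the last joint's range is limited). The gripper opens to 85 mm and grips with 20 to 120 N. Pads are 22 mm wide; open, the fingers measure 114 mm over their backs; the gripper's body (76 mm by 85 mm) begins 54 mm behind the grasp point. The pads swing forward as they close: fully open they stand 13 mm farther back than shut.
Start: joints at [1.005, 0.22, 1.526, -0, 1.395, -0.126], TCP at [266.097, 565.516, 253.3] pointing down, gripper open.
Joint ranges: [-2.98, 2.98], [-0.91, 2.08], [0.09, 2.57], [-1.24, 4.39], [0.2, 2.65], [-2.68, 2.68]. Speed limits (rad/s): [2.57, 2.57, 3.01, 3.14, 3.14, 3.14].

### API

Orientations are given as a 3x3 rotation matrix whose columns are the frame's x, y, z axes.
In Python, from plant import manip gives the robot as it stands. The module is installed in compiled form; this text tells all that it offers.
- The arm moves only by the tool send_rows, never from a script. Its argument "moves" is one flat list of numbers, 5 for each row, row after row: the opening, from 0 (shut) to 1 (fully open), then the shift along the tool's x, y, z in units of 0.05 m (1.0 is 0.05 m), then the turn about the tool's z in units of 90 degrees (1.0 is 90 degrees). A call has 1 to 12 rows; each row shifts and turns the pose as measured when the row begins, along the tool's axes as they then stand; what a row does not reach is not made up. A row lasts 1/8 s, in which the tool goes at most 62.5 mm and 10.7 degrees, less where a joint would pass 70% of its speed; a pose out of reach is approached as far as the arm can. A call with a number of a shift or a turn outside -1 to 1 is refused whole. A call with a gripper value outside its range is refused whole. The fingers move at their own pace and stop on an object; "force" is the grip in N (left out, the last holds). Time passes only in rows, so rows that do not move let the fingers close. It gives the time, the measured TCP pose, the force and the opening at its end, in the units of the state.
- manip.sense(): the state, without advancing time (a new reading comes with each control period).
- manip.capture(name): name is "scene" or "top"; returns (picture, depth): 480x640x3 uint8, red, green, blue; 480x640 float32, mm along the optical axis (not along the pixel's ray), 0 where there is no reading.
- manip.calibration(name): a dict with "vfov" (degrees; the focal length in pixels is half the picture's height over the tangent of half this angle, whatever the lens; pixels are square), "cx", "cy" (the principal point, pixels), "dist" ([k1, k2, p1, p2, k3] as OpenCV has them; the pictures are not rectified), "pose" (4x4, takes a point from camera to world coordinates). Camera axes: x right, y down, z forward; pixel columns grow to the right and rows downward; lengths in mm; the calibration is good to about 2 mm. A picture is of the moment at which its call begins. calibration takes no time and is no camera call.
- manip.close_job(): hands the job in, once; it reports no verdict.
The state is a dict: "clock": time; "joint_pos": joint angles; "dq": joint speeds; "tau": joint torques, N m; "ee_pos": TCP position; "tcp_rot": TCP orientation; "force": force on the tool from outside, world axes, zero at the start; "wrist_torque": the same for the moment, N m; "finger_gap": finger opening in mm.
Only numpy, scipy, OpenCV 4.12 (cv2) and the standard library are available. Lean on these libraries where they do the work, as an engineer would, in place of code of your own. Each camera call takes 0.05 s, during which the arm holds its last target.

### The job

Lock the squat yerba tin: take the wooden-handled key out of its stand, fit its blade into the slot of the cam lock in the tin's lid, and turn it a quarter turn clockwise (seen from above) until it seats at its stop. Then pull the key out and stand it back upright, fully home in its stand. Feel your way gently, never forcing the key against the lock, and leave the other things on the tray and table where they are.

Things in the scene. Friction and masses are not known exactly. Their poses are not given: they have to be found in the camera images.
- tin: Squat aluminium tin, 118 mm across its lid, 80 mm high to the flat lid, fixed on the tray floor. In the middle of the lid lies a round steel cam disc, 43 mm across, with one slot through its middle: 25 mm long, 5 mm wide, 7 mm deep, closed ends, no chamfer. A dark collar round the disc (56 mm inside, 68 mm outside) stops 5 mm below the disc's face. Origin under the tin's centre, z up.
- lock (a point): Centre of the collar at the height of the disc's face (94 mm over the tray floor); the tin's axes. The disc floats in an oblong hole: its centre lies up to 2.5 mm off this point along x, 5 mm along y, anew each time and NOT reported; side forces over about 3.5 N shift it. It is spring-backed: pressed down it gives from 2 N to 6.6 N at 3 mm, then is hard. A tip 5 to 7 mm below this point is in the slot.
- cam (a joint): Angle (rad) of the cam disc, growing clockwise seen from above. 0: slot along the tin's x axis; starts at 0 to 0.2; 1.571: slot along the tin's y axis, at a hard stop. Turning takes 0.05 to 0.08 N m; it stays where left. The blade has about 0.1 rad of play in the slot, so the key turns 0.1 to 0.25 rad more than the disc. At the stop the torque jumps: 0.15 to 0.22 N m is seated, 0.35 is forced.
- bar (a point): Top of one of two raised bars (6 by 16 mm, 6 mm high) on the tin's lid, outside the collar, 46 mm from the lid's centre along the tin's +y; the other is opposite, at -y. When the lock is seated, the slot points at the two bars. The tin's axes.
- key_mid (a point): Centre of the key's handle, a wooden block 36 mm (key x) by 18 mm thick (key y) by 50 mm high (key z, up). Grasp it here across the 18 mm. Under it is a flat steel blade, 18 mm wide (key x), 3 mm thick (key y), 26 mm long below the handle, square ended. About 0.07 kg. The key is the same turned half round about z.
- stand_top (a point): Middle of the top of the key's stand, a fixed dark wooden block 60 mm (x) by 50 mm (y) by 34 mm high, z up. In its top is a slot 23 mm (x) by 8 mm (y), 30 mm deep. The key stands in it blade down, key x along stand x (either way round), the handle's flat underside on the top face: key_mid is then 25 mm above this point, up to 3 mm off sideways.
- key_tip (a point): Middle of the end of the key's blade, 51 mm below key_mid along the key's z, same axes.
- tray: Fixed bamboo tray, 340 mm (x) by 680 mm (y), floor 8 mm thick, rim 22 mm high; origin at the centre of its underside. Tin and stand stand on its floor, one to the left and one to the right, either way round.
- gourd: Bystander on the tray: wooden mate gourd, 74 mm across, 85 mm high, near the middle on the far side. Origin under its centre.
- sugar: Bystander on the tray: plain small tin with a round knob, no lock, 68 mm across, 70 mm high, near the middle on the robot's side. Origin under its centre.
- bombilla: Bystander: steel straw with coiled filter lying along the tray's far rim, 210 mm long, 16 mm high. Origin under its middle.
- spoon: Bystander: spoon lying along the tray's near rim, 120 mm long. Origin under its middle.
- bowl: Bystander: small white bowl at the tray's left end, 72 mm across, 35 mm high. Origin under its centre.
- kettle: Bystander: blue enamel kettle with a hoop handle, left of the tray, 164 mm across, 196 mm high. Origin under its centre.
- thermos: Bystander: steel bottle, right of the tray, 84 mm across, 240 mm high. Origin under its centre.
There are look-alikes about, which are no part of the job. What is shaped like the part that bears key_mid but pink or yellow is not meant.

How it is judged:
By the outcome, as a careful person would: the job done as asked, in the order asked, and still so for the second after the job is handed in, with the robot touching nothing.
It also fails if it takes over 72 s, if anything falls off the work surface, if the arm or the gripper's body presses on something with over 40 N, if the wrist force passes 120 N, or if a joint passes its speed limit or range.

## Working session

There is one attempt and no reset: what is moved stays moved. The work goes in short steps, Python scripts to look and compute and a tool call to move; the robot and the scene stay as the last step left them, time stands still between calls to the robot, and variables do not carry over. Pictures are saved under pics/ and viewed, and the job is handed in when it is done.

Besides the shell and the picture viewer there is one more tool, called after "Request:" by a JSON object that holds its "method" and its "body", one argument or row to a line. send_rows: Moves the arm, as the interface text tells. Its arguments: {"type":"object","properties":{"moves":{"type":"array","items":{"type":"number","minimum":-1,"maximum":1}},"force":{"type":"number"}},"required":["moves"]}

```bash
mkdir -p pics; ls
cat > h.py <<'E'
import numpy as np, cv2
from plant import manip
def cal(n):
    c=manip.calibration(n); f=240/np.tan(np.radians(c['vfov'])/2)
    K=np.array([[f,0,c['cx']],[0,f,c['cy']],[0,0,1.]]); return K,np.array(c['dist'],float),np.array(c['pose'])
def ray(n,uv):
    K,d,T=cal(n); p=cv2.undistortPoints(np.array(uv,float).reshape(-1,1,2),K,d).reshape(-1,2)
    r=np.c_[p,np.ones(len(p))]@T[:3,:3].T; return T[:3,3],r
def onz(n,uv,z):
    o,r=ray(n,uv); return o+r*((z-o[2])/r[:,2])[:,None]
def proj(n,P):
    K,d,T=cal(n); Ti=np.linalg.inv(T); P=np.array(P,float).reshape(-1,3)
    return cv2.projectPoints(P,cv2.Rodrigues(Ti[:3,:3])[0],Ti[:3,3],K,d)[0].reshape(-1,2)
def shot(n,tag):
    im,dp=manip.capture(n); cv2.imwrite(f'pics/{tag}.png',im[:,:,::-1]); np.save(f'pics/{tag}.npy',dp); return im,dp
def dpt(n,dp,uv):
    # world from depth
    K,d,T=cal(n); uv=np.array(uv).reshape(-1,2); p=cv2.undistortPoints(uv.astype(float).reshape(-1,1,2),K,d).reshape(-1,2)
    z=dp[uv[:,1].astype(int),uv[:,0].astype(int)]; return (np.c_[p,np.ones(len(p))]*z[:,None])@T[:3,:3].T+T[:3,3]
E
python3 - <<'E'
from h import *
np.set_printoptions(precision=3,suppress=True)
shot('scene','s0');shot('top','t0')
for n in('scene','top'):print(manip.calibration(n))
print(manip.sense())
E
```

```text
pics
{'vfov': 53.82701118232175, 'cx': 318.9632751037049, 'cy': 238.9970875013578, 'dist': array([-0.115,  0.   ,  0.   ,  0.   ,  0.   ]), 'pose': array([[  -0.741,    0.479,   -0.471, 1032.705],
       [   0.671,    0.511,   -0.537,  605.55 ],
       [  -0.017,   -0.714,   -0.7  ,  872.288],
       [   0.   ,    0.   ,    0.   ,    1.   ]])}
{'vfov': 53.735607548450204, 'cx': 314.727192988235, 'cy': 237.5815471851389, 'dist': array([-0.096,  0.   ,  0.   ,  0.   ,  0.   ]), 'pose': array([[   0.01 ,   -0.992,    0.126,  358.716],
       [  -1.   ,   -0.01 ,    0.   ,   -0.139],
       [   0.001,   -0.126,   -0.992, 1313.023],
       [   0.   ,    0.   ,    0.   ,    1.   ]])}
{'clock': 0.1, 'joint_pos': array([ 1.005,  0.221,  1.528, -0.   ,  1.395, -0.126]), 'dq': array([-0.001, -0.001, -0.002,  0.002,  0.   ,  0.001]), 'tau': array([  0.002, -49.825, -39.055,  -0.   ,   0.006,  -0.   ]), 'ee_pos': array([265.802, 565.063, 252.246]), 'tcp_rot': array([[-0.905,  0.426, -0.001],
       [ 0.426,  0.905, -0.002],
       [ 0.   , -0.002, -1.   ]]), 'force': array([-0.406, -0.28 ,  0.06 ]), 'wrist_torque': array([ 0.007, -0.017,  0.03 ]), 'finger_gap': 85.47103057990265}
```

View pics/t0.png

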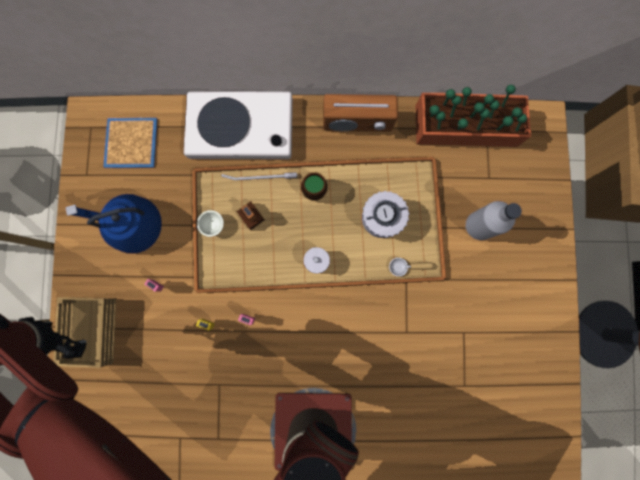

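View pics/s0.png

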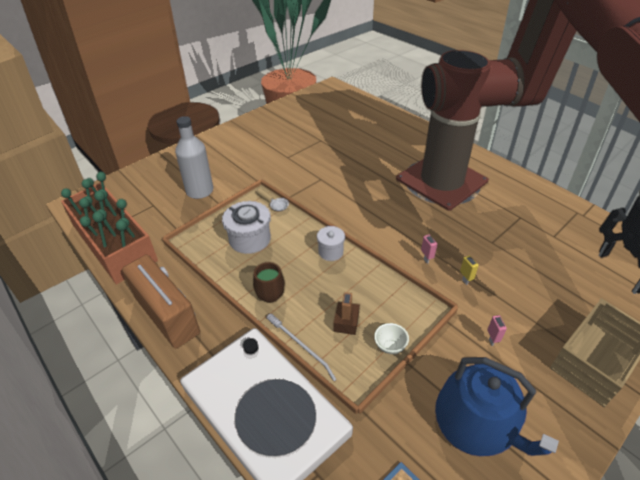

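The top view shows the tin with its lock at (386,214). The wooden key in its dark stand is at (250,214). The pink and yellow look-alikes are at (154,285), (204,324) and (247,320). The stand key is the one meant, being wooden and in the dark block. I'll confirm in crops.

Run:
```python
import cv2,numpy as np
t=cv2.imread('pics/t0.png');s=cv2.imread('pics/s0.png')
f=lambda im,x,y,w,h,k:cv2.resize(im[y:y+h,x:x+w],None,fx=k,fy=k,interpolation=cv2.INTER_CUBIC)
a=np.hstack([f(t,225,190,50,50,8),f(t,356,184,50+10,60,400/60)[:400,:400]])
b=np.hstack([f(s,320,280,60,60,400/60)[:400,:400],f(s,210,190,75,75,400/75)[:400,:400]])
cv2.imwrite('pics/c0.png',cv2.resize(np.vstack([a,b]),(600,600)))
```

```text
(no output)
```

View pics/c0.png

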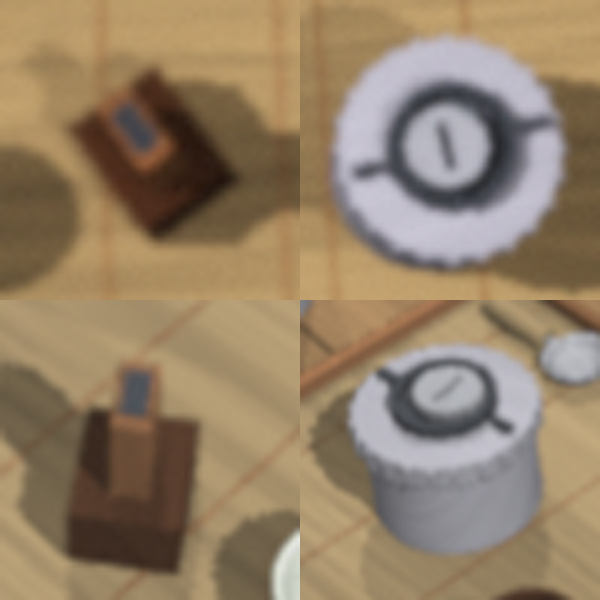

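The crops confirm it: a wooden handle with a grey inset standing in the dark stand, and the tin with disc, slot, collar and two bars. Next I'll measure.

```bash
cat > m0.py <<'E'
from h import *
np.set_printoptions(precision=1,suppress=True)
import sys
def up(n,tag,x,y,w,h,k=8):
    im=cv2.imread(f'pics/{tag}.png'); c=im[y:y+h,x:x+w]
    return cv2.resize(c,None,fx=k,fy=k,interpolation=cv2.INTER_CUBIC)
def full(pts,x,y,k=8): return (np.array(pts,float).reshape(-1,2)+.5)/k-.5+[x,y]
def rep(n,tag,box,mask_fn,z,minA,name,maxA=1e9):
    x,y,w,h=box; u=up(n,tag,*box); m=mask_fn(u).astype(np.uint8)*255
    cs,_=cv2.findContours(m,cv2.RETR_LIST,cv2.CHAIN_APPROX_NONE)
    for c in cs:
        A=cv2.contourArea(c)
        if A<minA or A>maxA: continue
        P=onz(n,full(c,x,y),z)[:,:2].astype(np.float32)
        r=cv2.minAreaRect(P); mo=cv2.moments(P.reshape(-1,1,2)); cen=np.array([mo['m10'],mo['m01']])/mo['m00']
        px=full(c.mean(0),x,y)[0]
        print(n,name,'px',px,'cen',cen,'rect',np.array(r[0]),np.array(r[1]),'ang',r[2])
E
python3 - <<'E'
from m0 import *
import cv2
for n,tag,bk,bt in(('top','t0',(225,190,50,50),(356,184,60,60)),('scene','s0',(320,280,60,60),(210,190,75,75))):
    u=up(n,tag,*bk); hsv=cv2.cvtColor(u,cv2.COLOR_BGR2HSV)
    U=u.astype(int)
    print(n)
    rep(n,tag,bk,lambda u:(u[:,:,0].astype(int)>u[:,:,2].astype(int)+2)&(u.max(2)<140),92,200,'inset')
    rep(n,tag,bk,lambda u:(cv2.cvtColor(u,cv2.COLOR_BGR2HSV)[:,:,2]<85),42,2000,'standdark')
    rep(n,tag,bt,lambda u:(cv2.cvtColor(u,cv2.COLOR_BGR2GRAY)<110),102,100,'tindark102')
    rep(n,tag,bt,lambda u:(cv2.cvtColor(u,cv2.COLOR_BGR2GRAY)<130),102,100,'tindark102b')
    m=[(cv2.cvtColor(up(n,tag,*b),cv2.COLOR_BGR2GRAY)) for b in (bk,bt)]
    cv2.imwrite(f'pics/g_{n}.png',m[1])
# depth heights
for n,tag,uv in(('top','t0',[[249,210],[255,220],[386,214],[400,240],[320,280]]),('scene','s0',[[347,297],[247,212],[300,210]])):
    print(n,dpt(n,np.load(f'pics/{tag}.npy'),uv))
E
```

```text
top
top inset px [247.1 210.9] cen [581.7 178. ] rect [582.1 178.4] [15.6  4.7] ang 41.425140380859375
top standdark px [251.  215.8] cen [573.9 169.5] rect [578.3 173.8] [64.7 48.4] ang 37.8928108215332
top tindark102 px [375.7 234.3] cen [ 521.5 -157.9] rect [ 522.2 -156.9] [55.   9.6] ang 66.13245391845703
top tindark102 px [384.6 211.8] cen [ 581.7 -180.8] rect [ 581.4 -181. ] [9.1 1.9] ang 17.764299392700195
top tindark102 px [384.8 212.7] cen [ 579.2 -181.4] rect [ 579.1 -181.7] [45.5 46. ] ang 44.78897476196289
top tindark102 px [386.1 213. ] cen [ 578.7 -185.8] rect [ 578.4 -185. ] [80.9 66.5] ang 66.8072738647461
top tindark102 px [406.9 224.2] cen [ 548.  -243.3] rect [ 560.8 -228.2] [ 76.1 108.5] ang 83.6539306640625
top tindark102b px [384.8 212.8] cen [ 579.  -181.4] rect [ 578.8 -181.5] [21.3  4.7] ang 12.912127494812012
top tindark102b px [384.8 212.8] cen [ 579.1 -181.5] rect [ 579.3 -181.4] [43.4 43.8] ang 71.14852905273438
top tindark102b px [386.2 218.9] cen [ 564.7 -194.8] rect [ 567.  -184.5] [166.9 112.7] ang 82.40792846679688
top tindark102b px [359.2 188.3] ce
[... 2077 characters left out ...]
 [ 619.4 -253.8] [10.3  5.3] ang 20.816938400268555
scene tindark102b px [212.8 203. ] cen [ 624.1 -269.2] rect [ 623.7 -268.6] [15.9  7.2] ang 47.98629379272461
scene tindark102b px [268.6 203.1] cen [ 519.5 -181.8] rect [ 520.2 -178.7] [114.3  23.9] ang 88.12998962402344
scene tindark102b px [277.2 193. ] cen [ 478.7 -185.3] rect [ 477.3 -185.9] [24.3 59.6] ang 4.256469249725342
scene tindark102b px [225.7 198.9] cen [ 598.4 -256.8] rect [ 595.2 -245.4] [103.4 113.9] ang 46.212989807128906
top [[ 584.   172.8   95.2]
 [ 565.7  162.6   46.2]
 [ 576.1 -184.8  100.1]
 [ 520.1 -238.     3.9]
 [ 406.6  -15.4   11.2]]
scene [[ 583.4  177.2   95. ]
 [ 578.9 -183.1   98.5]
 [ 413.2 -179.     8.9]]
```

```bash
cat >> h.py <<'E'
def tri(uvt,uvs):
    o1,r1=ray('top',uvt);o2,r2=ray('scene',uvs);r1=r1[0];r2=r2[0]
    A=np.c_[r1,-r2];s=np.linalg.lstsq(A,o2-o1,rcond=None)[0];p=o1+s[0]*r1;q=o2+s[1]*r2
    return (p+q)/2,np.linalg.norm(p-q)
def plan(goal,yaw,n=None,vmax=45.,wmax=10.,st=None):
    """rows (dx,dy,dz,turn) in units; goal mm, yaw deg of tool x"""
    s=st or manip.sense();p=np.array(s['ee_pos'],float);R=np.array(s['tcp_rot'])
    y0=np.degrees(np.arctan2(R[1,0],R[0,0]));dy=(yaw-y0+180)%360-180
    d=np.array(goal,float)-p
    if n is None:n=int(max(np.ceil(np.linalg.norm(d)/vmax),np.ceil(abs(dy)/wmax),1))
    out=[]
    for i in range(n):
        a=np.radians(y0+dy*i/n);x=np.array([np.cos(a),np.sin(a),0]);y=np.array([np.sin(a),-np.cos(a),0]);w=d/n
        out.append([w@x/50,w@y/50,-w[2]/50,-dy/n/90])
    print('d',np.round(d,1),'yaw0',round(y0,2),'dyaw',round(dy,2));print('\n'.join(','.join('%.3f'%v for v in r) for r in out))
E
python3 - <<'E'
from m0 import *
print(tri([247.1,210.9],[346.8,298.3]),tri([384.8,212.8],[246.65,212.15]))
# bars: dark on lid at z 94
g=cv2.cvtColor(up('top','t0',356,184,60,60),cv2.COLOR_BGR2GRAY)
for th in(110,):
  for n,tag,b in(('top','t0',(356,184,60,60)),('scene','s0',(210,190,75,75))):
    u=cv2.cvtColor(up(n,tag,*b),cv2.COLOR_BGR2GRAY);m=(u<th)
    yy,xx=np.nonzero(m);P=onz(n,full(np.c_[xx,yy],b[0],b[1]),92)[:,:2]
    r=np.linalg.norm(P-[580,-181],axis=1)
    k=(r>40)&(r<54)
    mm=np.zeros_like(u);mm[yy[k],xx[k]]=1
    c,l,s,ce=cv2.connectedComponentsWithStats(mm)
    for i in range(1,c):
        if s[i,4]>60:print(n,s[i,4],full(ce[i],b[0],b[1]),onz(n,full(ce[i],b[0],b[1]),94)[:, :2])
# handle top mask
for n,tag,b in(('top','t0',(225,190,50,50)),('scene','s0',(320,280,60,60))):
    rep(n,tag,b,lambda u:((u[:,:,2].astype(int)>115)|(u[:,:,0]>75))&(cv2.circle(np.zeros(u.shape[:2],np.uint8),(int((247-b[0])*8),int((211-b[1])*8)) if n=='top' else (int((347-b[0])*8),int((300-b[1])*8)),75,1,-1)>0),92,300,'handle')
E
```

```text
(array([583. , 177.7,  90.7]), np.float64(1.8434564619420752)) (array([ 579.9, -182.3,   99. ]), np.float64(1.1122942373955054))
top 1131 [[400.3 209.8]] [[ 588.7 -223.6]]
top 259 [[368.5 217.9]] [[ 566.4 -139.8]]
scene 1083 [[233.5 209.1]] [[ 594.8 -220.8]]
scene 393 [[260.6 221.4]] [[ 572.4 -135.9]]
top handle px [249.6 215.2] cen [570.5 170.6] rect [570.8 170.5] [ 9.6 17. ] ang 28.150678634643555
top handle px [242.9 205.2] cen [597.4 190.4] rect [597.3 190.1] [15.1 38.2] ang 41.162715911865234
scene handle px [346.7 298.7] cen [583.7 177. ] rect [583.9 178.2] [39.5 41.5] ang 2.221896171569824
```

Run:
```python
from h import *
plan([583,178,150],218.5)
```

```text
d [ 317.2 -387.1 -102.2] yaw0 154.8 dyaw 63.7
-0.753,-0.359,0.170,-0.059
-0.717,-0.427,0.170,-0.059
-0.674,-0.491,0.170,-0.059
-0.626,-0.551,0.170,-0.059
-0.572,-0.607,0.170,-0.059
-0.513,-0.657,0.170,-0.059
-0.450,-0.702,0.170,-0.059
-0.384,-0.741,0.170,-0.059
-0.313,-0.773,0.170,-0.059
-0.241,-0.799,0.170,-0.059
-0.166,-0.817,0.170,-0.059
-0.089,-0.829,0.170,-0.059
```

Request:
{"method": "send_rows", "body": {
  "moves": [1, -0.75, -0.36, 0, -0.06, 1, -0.72, -0.43, 0, -0.06, 1, -0.67, -0.49, 0, -0.06, 1, -0.63, -0.55, 0, -0.06, 1, -0.57, -0.61, 0, -0.06, 1, -0.51, -0.66, 0, -0.06, 1, -0.45, -0.7, 0, -0.06, 1, -0.38, -0.74, 0, -0.06],
  "force": 60
}}

```text
clock: 1.1
ee_pos: [483.5, 303.7, 247.9]
tcp_rot: [[-0.941, -0.338, -0.006], [-0.338, 0.941, -0.005], [0.008, -0.003, -1.0]]
force: [-0.4, 0.5, 0.2]
finger_gap: 85.6
```

Run:
```python
from h import *
plan([583,178,150],218.5)
```

```text
d [  99.5 -125.7  -97.9] yaw0 -160.24 dyaw 18.74
-0.205,-0.608,0.392,-0.042
-0.165,-0.620,0.392,-0.042
-0.124,-0.629,0.392,-0.042
-0.082,-0.636,0.392,-0.042
-0.041,-0.640,0.392,-0.042
```

Request:
{"method": "send_rows", "body": {
  "moves": [1, -0.2, -0.61, 0.2, -0.042, 1, -0.16, -0.62, 0.3, -0.042, 1, -0.12, -0.63, 0.4, -0.042, 1, -0.08, -0.64, 0.4, -0.042, 1, -0.04, -0.64, 0.4, -0.042, 1, 0, 0, 0, 0]
}}

```text
clock: 1.85
ee_pos: [585.5, 170.0, 158.0]
tcp_rot: [[-0.776, -0.631, -0.01], [-0.63, 0.776, -0.006], [0.011, 0.002, -1.0]]
force: [-0.2, 0.1, -0.1]
finger_gap: 85.3
```

Run:
```python
from h import *
plan([583,178,140],218.5)
shot('top','t1');shot('scene','s1')
t=cv2.imread('pics/t1.png');s=cv2.imread('pics/s1.png')
f=lambda im,x,y,w,h,k:cv2.resize(im[y:y+h,x:x+w],None,fx=k,fy=k,interpolation=cv2.INTER_CUBIC)
cv2.imwrite('pics/c1.png',np.hstack([f(t,205,165,80,80,5),f(s,310,245,80,80,5)]))
```

```text
d [ -2.5   8.  -18. ] yaw0 -140.91 dyaw -0.59
-0.062,0.156,0.360,0.007
```

View pics/c1.png

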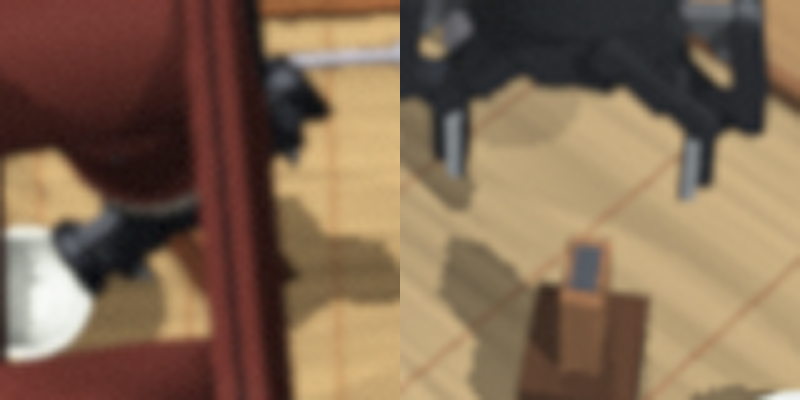

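Request:
{"method": "send_rows", "body": {
  "moves": [1, -0.03, 0.08, 0.3, 0.003, 1, -0.03, 0.08, 0.3, 0.003, 1, 0, 0, 0, 0]
}}

```text
clock: 2.33
ee_pos: [581.6, 183.2, 129.4]
tcp_rot: [[-0.781, -0.625, -0.006], [-0.625, 0.781, -0.004], [0.007, 0.001, -1.0]]
force: [0.7, 0.0, 0.4]
finger_gap: 85.7
```

Run:
```python
from h import *
plan([583,178,110],218.5)
print(np.round(onz('top',[[210,223]],35),0), np.round(manip.sense()['tcp_rot'],4))
shot('scene','s2')
s=cv2.imread('pics/s2.png')
f=lambda im,x,y,w,h,k:cv2.resize(im[y:y+h,x:x+w],None,fx=k,fy=k,interpolation=cv2.INTER_CUBIC)
cv2.imwrite('pics/c2.png',f(s,300,245,90,90,6))
```

```text
d [  1.4  -5.2 -19.4] yaw0 -141.32 dyaw -0.18
0.043,-0.100,0.388,0.002
[[558. 288.  35.]] [[-7.806e-01 -6.250e-01 -5.800e-03]
 [-6.250e-01  7.806e-01 -3.800e-03]
 [ 6.900e-03  6.000e-04 -1.000e+00]]
```

View pics/c2.png

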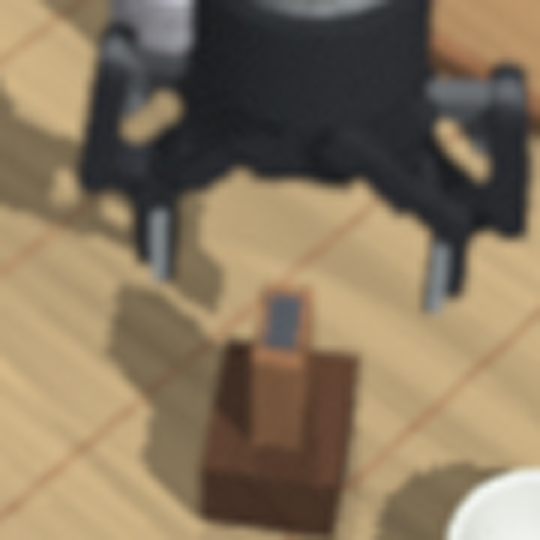

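Request:
{"method": "send_rows", "body": {
  "moves": [1, 0.02, -0.05, 0.2, 0, 1, 0.02, -0.04, 0.2, 0, 1, 0, 0, 0.1, 0, 1, 0, 0, 0, 0, 1, 0, 0, 0, 0]
}}

```text
clock: 3.0
ee_pos: [583.9, 178.0, 104.1]
tcp_rot: [[-0.781, -0.625, -0.003], [-0.625, 0.781, -0.004], [0.005, -0.001, -1.0]]
force: [0.3, 0.3, 0.0]
finger_gap: 85.3
```

Run:
```python
from h import *
plan([583,178,72],218.5)
print(np.round(manip.sense()['tcp_rot'],4))
shot('scene','s3')
s=cv2.imread('pics/s3.png')
f=lambda im,x,y,w,h,k:cv2.resize(im[y:y+h,x:x+w],None,fx=k,fy=k,interpolation=cv2.INTER_CUBIC)
cv2.imwrite('pics/c3.png',f(s,300,245,90,90,6))
```

```text
d [ -0.9   0.  -32.1] yaw0 -141.32 dyaw -0.18
0.014,0.012,0.643,0.002
[[-7.807e-01 -6.250e-01 -3.400e-03]
 [-6.249e-01  7.807e-01 -3.600e-03]
 [ 4.900e-03 -7.000e-04 -1.000e+00]]
```

View pics/c3.png

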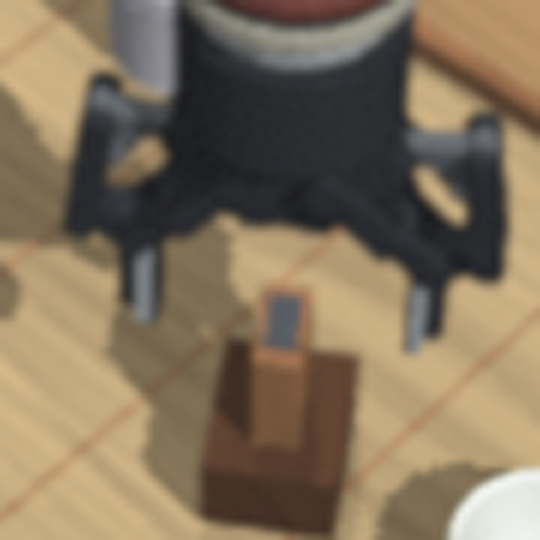

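The handle (crop 281,320) sits midway between the fingertips (145 and 415), so I'll descend and close.

Request:
{"method": "send_rows", "body": {
  "moves": [1, 0.005, 0, 0.2, 0, 1, 0, 0, 0.2, 0, 1, 0, 0, 0.15, 0, 1, 0, 0, 0.08, 0, 1, 0, 0, 0, 0, 1, 0, 0, 0, 0]
}}

```text
clock: 3.8
ee_pos: [583.5, 177.8, 70.3]
tcp_rot: [[-0.781, -0.625, -0.004], [-0.625, 0.781, -0.004], [0.005, -0.001, -1.0]]
force: [-0.0, -0.1, 0.8]
finger_gap: 85.3
```

Run:
```python
from h import *
plan([583,178,72],218.5)
```

```text
d [-0.5  0.2  1.7] yaw0 -141.32 dyaw -0.18
0.004,0.010,-0.034,0.002
```

Request:
{"method": "send_rows", "body": {
  "moves": [0.35, 0, 0, 0, 0, 0.3, 0, 0, 0, 0, 0.3, 0, 0, 0, 0, 0.1, 0, 0, 0, 0, 0, 0, 0, 0, 0, 0, 0, 0, 0, 0],
  "force": 20
}}

```text
clock: 4.55
ee_pos: [584.2, 177.9, 71.4]
tcp_rot: [[-0.781, -0.625, -0.002], [-0.625, 0.781, -0.003], [0.003, -0.001, -1.0]]
force: [-0.1, -0.1, -0.2]
finger_gap: 17.9
```

Request:
{"method": "send_rows", "body": {
  "moves": [0, 0, 0, 0, 0, 0, 0, 0, 0, 0]
}}

```text
clock: 4.8
ee_pos: [584.2, 177.9, 71.4]
tcp_rot: [[-0.781, -0.625, -0.002], [-0.625, 0.781, -0.003], [0.003, -0.001, -1.0]]
force: [-0.5, 0.4, 1.2]
finger_gap: 17.8
```

Run:
```python
from h import *
s=manip.sense();print({k:np.round(s[k],3) for k in('ee_pos','tcp_rot','force','wrist_torque','finger_gap','clock')})
```

```text
{'ee_pos': array([584.195, 177.891,  71.376]), 'tcp_rot': array([[-0.781, -0.625, -0.002],
       [-0.625,  0.781, -0.003],
       [ 0.003, -0.001, -1.   ]]), 'force': array([-0.511,  0.384,  1.205]), 'wrist_torque': array([ 0.017,  0.04 , -0.013]), 'finger_gap': np.float64(17.77), 'clock': np.float64(4.8)}
```

Request:
{"method": "send_rows", "body": {
  "moves": [0, 0, 0, 0, 0, 0, 0, 0, 0, 0, 0, 0, 0, -0.15, 0, 0, 0, 0, -0.25, 0, 0, 0, 0, -0.3, 0, 0, 0, 0, -0.4, 0, 0, 0, 0, -0.5, 0, 0, 0, 0, -0.5, 0, 0, 0, 0, -0.3, 0, 0, 0, 0, 0, 0, 0, 0, 0, 0, 0],
  "force": 60
}}

```text
clock: 6.18
ee_pos: [585.3, 178.5, 202.5]
tcp_rot: [[-0.781, -0.625, 0.003], [-0.625, 0.781, -0.002], [-0.001, -0.004, -1.0]]
force: [-0.5, -0.3, -0.8]
finger_gap: 17.0
```

Run:
```python
from h import *
s=manip.sense();print({k:np.round(s[k],3) for k in('ee_pos','tcp_rot','force','wrist_torque','finger_gap','clock','joint_pos')})
shot('scene','s4')
s=cv2.imread('pics/s4.png')
f=lambda im,x,y,w,h,k:cv2.resize(im[y:y+h,x:x+w],None,fx=k,fy=k,interpolation=cv2.INTER_CUBIC)
cv2.imwrite('pics/c4.png',f(s,300,215,100,120,5))
plan([579.5,-181.5,185],193.2)
```

```text
{'ee_pos': array([585.271, 178.508, 202.476]), 'tcp_rot': array([[-0.781, -0.625,  0.003],
       [-0.625,  0.781, -0.002],
       [-0.001, -0.004, -1.   ]]), 'force': array([-0.459, -0.255, -0.76 ]), 'wrist_torque': array([0.025, 0.033, 0.022]), 'finger_gap': np.float64(17.008), 'clock': np.float64(6.175), 'joint_pos': array([ 0.169,  0.227,  1.616, -0.003,  1.296, -2.076])}
d [  -5.8 -360.   -17.4] yaw0 -141.31 dyaw -25.49
0.510,-0.616,0.039,0.031
0.479,-0.641,0.039,0.031
0.447,-0.664,0.039,0.031
0.414,-0.685,0.039,0.031
0.379,-0.705,0.039,0.031
0.344,-0.722,0.039,0.031
0.308,-0.739,0.039,0.031
0.271,-0.753,0.039,0.031
0.233,-0.765,0.039,0.031
```

View pics/c4.png

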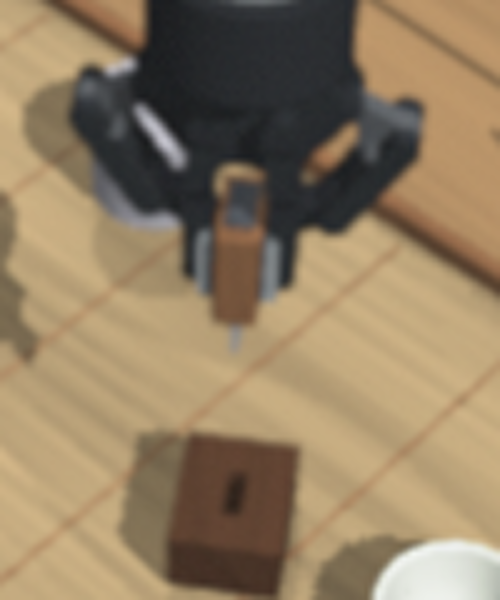

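Request:
{"method": "send_rows", "body": {
  "moves": [0, 0.5, -0.61, 0, 0.03, 0, 0.48, -0.64, 0, 0.03, 0, 0.45, -0.66, 0, 0.03, 0, 0.41, -0.68, 0, 0.03, 0, 0.38, -0.7, 0, 0.03, 0, 0.34, -0.72, 0, 0.03, 0, 0.31, -0.74, 0, 0.03, 0, 0.2, -0.5, 0, 0.02, 0, 0, 0, 0, 0]
}}

```text
clock: 7.35
ee_pos: [574.1, -135.0, 190.3]
tcp_rot: [[-0.954, -0.299, -0.016], [-0.299, 0.954, 0.001], [0.015, 0.006, -1.0]]
force: [-0.1, -0.2, -1.7]
finger_gap: 17.2
```

Run:
```python
from h import *
plan([579.5,-181.5,190],193.2)
```

```text
d [  5.4 -46.5  -0.3] yaw0 -162.59 dyaw -4.21
0.087,-0.459,0.003,0.023
0.071,-0.462,0.003,0.023
```

Request:
{"method": "send_rows", "body": {
  "moves": [0, 0.04, -0.22, 0, 0.012, 0, 0.04, -0.22, 0, 0.012, 0, 0.04, -0.22, 0, 0.012, 0, 0.03, -0.15, 0, 0.01, 0, 0, 0, 0, 0, 0, 0, 0, 0, 0]
}}

```text
clock: 8.1
ee_pos: [578.0, -176.0, 188.6]
tcp_rot: [[-0.974, -0.228, -0.018], [-0.228, 0.974, 0.003], [0.017, 0.007, -1.0]]
force: [0.0, 0.3, -0.3]
finger_gap: 17.2
```

Run:
```python
from h import *
plan([579.5,-181.5,190],193.2); print(np.round(manip.sense()['tcp_rot'],4))
shot('scene','s5');shot('top','t5')
s=cv2.imread('pics/s5.png');t=cv2.imread('pics/t5.png')
f=lambda im,x,y,w,h,k:cv2.resize(im[y:y+h,x:x+w],None,fx=k,fy=k,interpolation=cv2.INTER_CUBIC)
cv2.imwrite('pics/c5.png',np.hstack([f(s,195,150,100,120,4),f(t,336,154,100,120,4)]))
```

```text
d [ 1.5 -5.5  1.4] yaw0 -166.83 dyaw 0.03
-0.004,-0.113,-0.028,-0.000
[[-0.9736 -0.2277 -0.0183]
 [-0.2277  0.9737  0.0028]
 [ 0.0171  0.0069 -0.9998]]
```

View pics/c5.png

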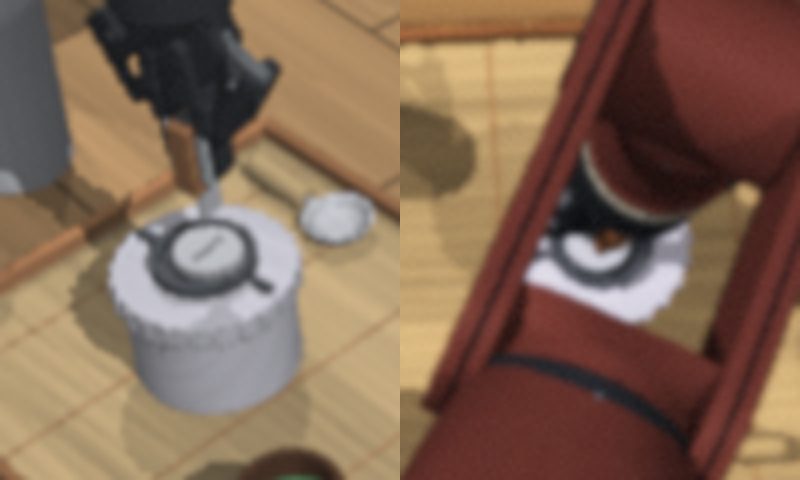

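Run:
```python
from m0 import *
np.set_printoptions(precision=2,suppress=True)
for n,tag,b in(('top','t0',(356,184,60,60)),('scene','s0',(210,190,75,75)),('scene','s5',(195,150,100,120))):
    u=cv2.cvtColor(up(n,tag,*b),cv2.COLOR_BGR2GRAY).astype(float)
    yy,xx=np.mgrid[:u.shape[0],:u.shape[1]]
    P=onz(n,full(np.c_[xx.ravel(),yy.ravel()],b[0],b[1]),102)[:,:2]
    c0=np.array([579.1,-181.4]) if n=='top' else np.array([581.7,-180])
    r=np.linalg.norm(P-c0,axis=1).reshape(u.shape)
    k=r<15; med=np.median(u[k]); w=np.clip(med-12-u,0,None)*k; 
    Q=P; W=w.ravel(); c=(Q*W[:,None]).sum(0)/W.sum(); D=Q-c; C=(D*W[:,None]).T@D/W.sum()
    ev,V=np.linalg.eigh(C); v=V[:,1]*np.sign(V[0,1]); 
    print(n,tag,'med',med,'slot cen',c,'ang',np.degrees(np.arctan2(v[1],v[0])),'sd',np.sqrt(ev))
# bar angle more carefully: PCA of bar-ish
im=cv2.imread('pics/s5.png');f=cv2.resize(im[190:235,215:275],None,fx=12,fy=12,interpolation=cv2.INTER_CUBIC)
cv2.imwrite('pics/c6.png',f)
```

```text
top t0 med 180.0 slot cen [ 579.24 -181.34] ang 13.025591062320732 sd [1.88 6.66]
scene s0 med 177.0 slot cen [ 582.42 -180.87] ang 15.041757832661595 sd [1.64 6.43]
scene s5 med 188.0 slot cen [ 582.17 -180.95] ang 14.776311647703505 sd [1.72 6.69]
```

View pics/c6.png

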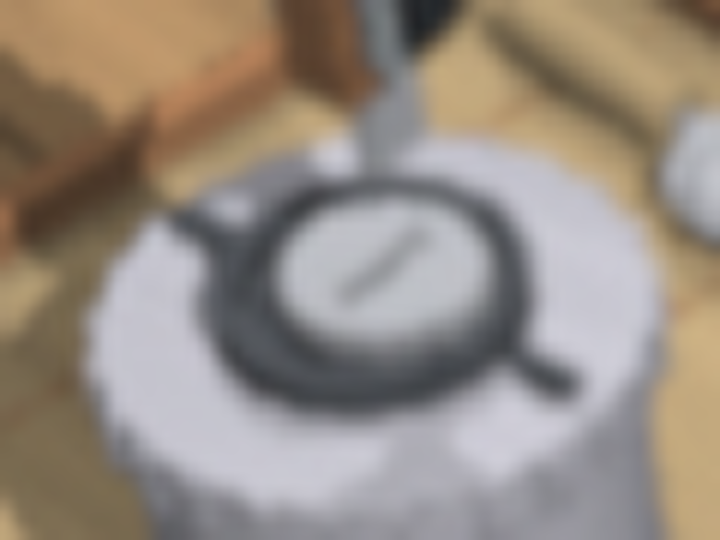

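Run:
```python
from h import *
plan([582.5,-181.2,168],194,n=4)
```

```text
d [  4.5  -5.2 -20.7] yaw0 -166.82 dyaw 0.82
-0.016,-0.031,0.103,-0.002
-0.016,-0.031,0.103,-0.002
-0.016,-0.031,0.103,-0.002
-0.015,-0.031,0.103,-0.002
```

Request:
{"method": "send_rows", "body": {
  "moves": [0, -0.016, -0.03, 0.1, -0.002, 0, -0.016, -0.03, 0.1, -0.002, 0, -0.016, -0.03, 0.1, -0.002, 0, -0.015, -0.03, 0.08, -0.002, 0, 0, 0, 0, 0, 0, 0, 0, 0, 0]
}}

```text
clock: 8.95
ee_pos: [582.2, -180.7, 167.6]
tcp_rot: [[-0.97, -0.242, -0.019], [-0.242, 0.97, 0.003], [0.018, 0.008, -1.0]]
force: [0.9, -0.7, -0.7]
finger_gap: 17.2
```

Run:
```python
from h import *
plan([582.5,-181.2,168],194,n=2); s=manip.sense();print(np.round(s['tcp_rot'],4),s['force'],s['wrist_torque'])
shot('scene','s6')
im=cv2.imread('pics/s6.png');f=cv2.resize(im[175:235,205:285],None,fx=10,fy=10,interpolation=cv2.INTER_CUBIC)
cv2.imwrite('pics/c7.png',f)
```

```text
d [ 0.3 -0.5  0.4] yaw0 -166.0 dyaw -0.0
-0.002,-0.006,-0.004,0.000
-0.002,-0.006,-0.004,0.000
[[-0.9701 -0.2418 -0.0191]
 [-0.2419  0.9703  0.0032]
 [ 0.0177  0.0077 -0.9998]] [ 0.94691263 -0.65105282 -0.72505229] [ 0.01781509 -0.05362457 -0.00988757]
```

View pics/c7.png

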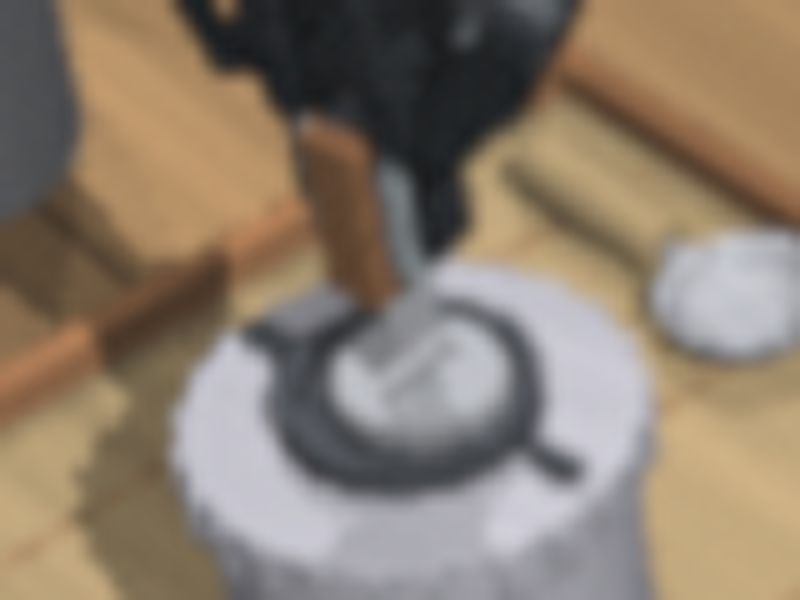

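Run:
```python
from h import *
im=cv2.imread('pics/s6.png');x0,y0=232,200
f=cv2.resize(im[y0:y0+24,x0:x0+32],None,fx=25,fy=25,interpolation=cv2.INTER_LANCZOS4)
f=cv2.convertScaleAbs(f,alpha=1.3,beta=-40)
R=manip.sense()['tcp_rot'];p=manip.sense()['ee_pos']
t=p+55.4*R[:,2]
# predicted corners of blade end, and slot corners at slot estimate from scene
C=[t+R@np.array([a*9+1.0,b*1.5,0]) for a,b in((1,1),(1,-1),(-1,-1),(-1,1))]
sx=np.array([np.cos(np.radians(14)),np.sin(np.radians(14)),0]);sy=np.array([-sx[1],sx[0],0])
S=[np.array([582.3,-180.9,102])+sx*a*12.5+sy*b*2.5 for a,b in((1,1),(1,-1),(-1,-1),(-1,1))]
for P,col in((C,(0,0,255)),(S,(0,200,0))):
    q=((proj('scene',P)-[x0,y0]+.5)*25).astype(int);cv2.polylines(f,[q.reshape(-1,1,2)],True,col,1);print(q.mean(0))
cv2.imwrite('pics/c8.png',f)
```

```text
[374.   224.75]
[368.  311.5]
```

View pics/c8.png

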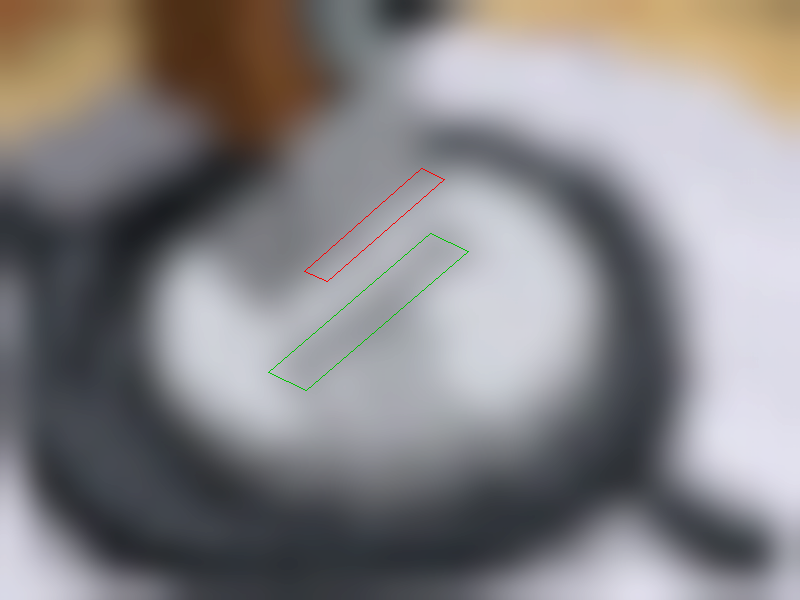

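```bash
cat > ov.py <<'E'
from h import *
def overlay(tag,out,x0,y0,w,h,k,off=1.0,slot=None,zoff=4.4,n='scene',R=None,p=None):
    im=cv2.imread(f'pics/{tag}.png');f=cv2.resize(im[y0:y0+h,x0:x0+w],None,fx=k,fy=k,interpolation=cv2.INTER_CUBIC)
    s=manip.sense();R=s['tcp_rot'] if R is None else R;p=s['ee_pos'] if p is None else p
    def box(hx,hy,z0,z1,col):
        for z in(z0,z1):
            P=[p+R@np.array([off+a*hx,b*hy,z]) for a,b in((1,1),(1,-1),(-1,-1),(-1,1))]
            q=((proj(n,P)-[x0,y0]+.5)*k).astype(int);cv2.polylines(f,[q.reshape(-1,1,2)],True,col,1)
        for a,b in((1,1),(1,-1),(-1,-1),(-1,1)):
            q=((proj(n,[p+R@np.array([off+a*hx,b*hy,z]) for z in(z0,z1)])-[x0,y0]+.5)*k).astype(int);cv2.line(f,tuple(map(int,q[0])),tuple(map(int,q[1])),col,1)
    box(18,9,zoff-25,zoff+25,(0,255,255));box(9,1.5,zoff+25,zoff+51,(0,0,255))
    if slot is not None:
        a0=np.radians(slot[2]);sx=np.array([np.cos(a0),np.sin(a0),0]);sy=np.array([-sx[1],sx[0],0])
        S=[np.array([slot[0],slot[1],102])+sx*a*12.5+sy*b*2.5 for a,b in((1,1),(1,-1),(-1,-1),(-1,1))]
        q=((proj(n,S)-[x0,y0]+.5)*k).astype(int);cv2.polylines(f,[q.reshape(-1,1,2)],True,(0,200,0),1)
    cv2.imwrite(out,f)
E
python3 -c "
from ov import *
overlay('s6','pics/c9.png',215,170,60,55,12,slot=(582.3,-180.9,14))"
```

```text
(no output)
```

View pics/c9.png

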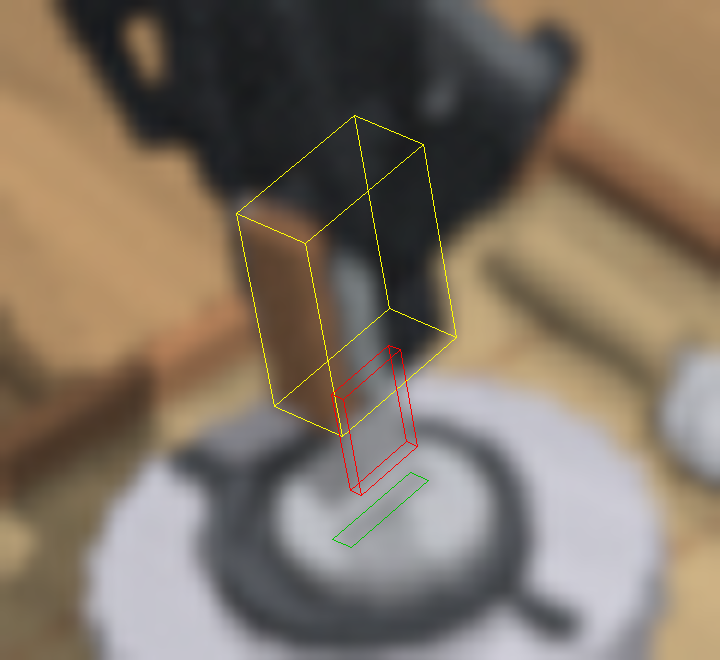

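Request:
{"method": "send_rows", "body": {
  "moves": [0, 0, 0, 0.06, 0, 0, 0, 0, 0.05, 0, 0, 0, 0, 0.03, 0, 0, 0, 0, 0, 0]
}}

```text
clock: 9.5
ee_pos: [582.2, -180.6, 160.5]
tcp_rot: [[-0.97, -0.242, -0.019], [-0.242, 0.97, 0.003], [0.017, 0.007, -1.0]]
force: [0.2, -0.2, -0.6]
finger_gap: 17.4
```

```bash
cat > q.py <<'E'
from h import *
s=manip.sense();R=s['tcp_rot'];p=s['ee_pos'];t=p+55.4*R[:,2]+1.0*R[:,0]
print('clk',round(s['clock'],2),'tcp',np.round(p,2),'yaw',round(np.degrees(np.arctan2(R[1,0],R[0,0]))%360,2),'tip',np.round(t,2),'F',np.round(s['force'],2),'Ftool',np.round(R.T@s['force'],2),'T',np.round(s['wrist_torque'],3),'tilt',np.round(R[:2,2],4))
E
python3 q.py;python3 q.py
```

```text
clk 9.5 tcp [ 582.16 -180.64  160.51] yaw 194.0 tip [ 580.16 -180.72  105.14] F [ 0.16 -0.2  -0.63] Ftool [-0.12 -0.23  0.62] T [ 0.007  0.008 -0.003] tilt [-0.0185  0.003 ]
clk 9.5 tcp [ 582.16 -180.64  160.51] yaw 194.0 tip [ 580.16 -180.72  105.14] F [ 0.16 -0.2  -0.63] Ftool [-0.12 -0.23  0.62] T [ 0.007  0.008 -0.003] tilt [-0.0185  0.003 ]
```

Request:
{"method": "send_rows", "body": {
  "moves": [0, 0, 0, 0.02, 0, 0, 0, 0, 0.02, 0]
}}

```text
clock: 9.75
ee_pos: [582.2, -180.6, 158.6]
tcp_rot: [[-0.97, -0.242, -0.018], [-0.242, 0.97, 0.003], [0.017, 0.007, -1.0]]
force: [-0.3, -0.2, -0.9]
finger_gap: 16.9
```

Request:
{"method": "send_rows", "body": {
  "moves": [0, 0, 0, 0.02, 0]
}}

```text
clock: 9.88
ee_pos: [582.2, -180.7, 157.6]
tcp_rot: [[-0.97, -0.242, -0.018], [-0.242, 0.97, 0.003], [0.017, 0.007, -1.0]]
force: [0.8, 0.3, -0.8]
finger_gap: 17.2
```

Request:
{"method": "send_rows", "body": {
  "moves": [0, 0, 0, 0.02, 0]
}}

```text
clock: 10.0
ee_pos: [582.2, -180.7, 156.5]
tcp_rot: [[-0.97, -0.242, -0.018], [-0.242, 0.97, 0.003], [0.017, 0.007, -1.0]]
force: [-0.9, 0.6, -0.5]
finger_gap: 17.4
```

Request:
{"method": "send_rows", "body": {
  "moves": [0, 0, 0, 0, 0]
}}

```text
clock: 10.12
ee_pos: [582.2, -180.7, 156.4]
tcp_rot: [[-0.97, -0.242, -0.018], [-0.242, 0.97, 0.003], [0.017, 0.007, -1.0]]
force: [0.6, -0.9, -0.4]
finger_gap: 17.1
```

```bash
python3 q.py
```

```text
clk 10.12 tcp [ 582.17 -180.71  156.38] yaw 194.01 tip [ 580.19 -180.8   101.01] F [ 0.55 -0.94 -0.36] Ftool [-0.31 -1.05  0.35] T [-0.071 -0.033 -0.015] tilt [-0.0183  0.0027]
```

Either there is no contact yet or the blade is already entering. I'll continue in small steps.

Request:
{"method": "send_rows", "body": {
  "moves": [0, 0, 0, 0.02, 0]
}}

```text
clock: 10.25
ee_pos: [582.2, -180.7, 155.5]
tcp_rot: [[-0.97, -0.242, -0.018], [-0.242, 0.97, 0.003], [0.017, 0.007, -1.0]]
force: [-0.2, -0.5, -1.6]
finger_gap: 17.4
```

Request:
{"method": "send_rows", "body": {
  "moves": [0, 0, 0, 0.02, 0]
}}

```text
clock: 10.38
ee_pos: [582.2, -180.7, 154.4]
tcp_rot: [[-0.97, -0.242, -0.018], [-0.242, 0.97, 0.003], [0.017, 0.007, -1.0]]
force: [0.1, -0.3, -0.4]
finger_gap: 17.2
```

```bash
python3 q.py
```

```text
clk 10.38 tcp [ 582.19 -180.71  154.37] yaw 194.01 tip [ 580.22 -180.8    99.  ] F [ 0.06 -0.33 -0.45] Ftool [ 0.01 -0.34  0.45] T [-0.041 -0.002 -0.009] tilt [-0.0181  0.0027]
```

Request:
{"method": "send_rows", "body": {
  "moves": [0, 0, 0, 0.02, 0]
}}

```text
clock: 10.5
ee_pos: [582.2, -180.7, 153.4]
tcp_rot: [[-0.97, -0.242, -0.018], [-0.242, 0.97, 0.003], [0.017, 0.007, -1.0]]
force: [0.3, -0.0, -0.6]
finger_gap: 17.1
```

Request:
{"method": "send_rows", "body": {
  "moves": [0, 0, 0, 0.02, 0]
}}

```text
clock: 10.62
ee_pos: [582.2, -180.7, 152.3]
tcp_rot: [[-0.97, -0.242, -0.018], [-0.242, 0.97, 0.003], [0.017, 0.007, -1.0]]
force: [0.2, 0.9, -1.1]
finger_gap: 17.5
```

Request:
{"method": "send_rows", "body": {
  "moves": [0, 0, 0, 0.015, 0]
}}

```text
clock: 10.75
ee_pos: [582.2, -180.7, 151.4]
tcp_rot: [[-0.97, -0.242, -0.018], [-0.242, 0.97, 0.003], [0.017, 0.007, -1.0]]
force: [0.1, -0.1, 0.0]
finger_gap: 17.4
```

```bash
python3 q.py; python3 -c "
from ov import *
shot('scene','s7')
overlay('s7','pics/c10.png',215,170,60,55,12,slot=(582.3,-180.9,14))"
```

```text
clk 10.75 tcp [ 582.15 -180.71  151.4 ] yaw 194.01 tip [ 580.18 -180.8    96.03] F [ 0.1  -0.08  0.03] Ftool [-0.08 -0.1  -0.03] T [ 0.    -0.015  0.005] tilt [-0.0181  0.0027]
```

View pics/c10.png

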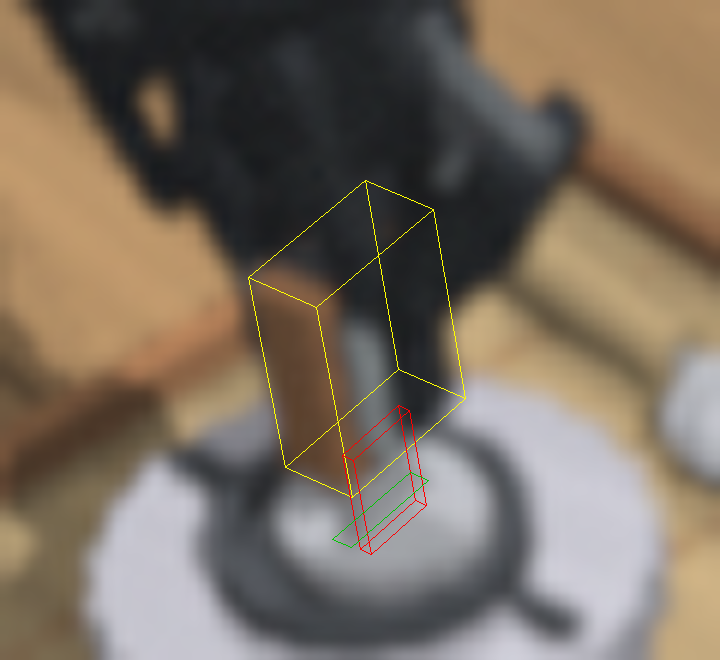

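Request:
{"method": "send_rows", "body": {
  "moves": [0, 0, 0, 0, 0.05]
}}

```text
clock: 10.92
ee_pos: [582.1, -180.8, 151.3]
tcp_rot: [[-0.986, -0.163, -0.018], [-0.163, 0.987, 0.002], [0.017, 0.005, -1.0]]
force: [0.7, -1.9, -0.6]
finger_gap: 17.6
```

Request:
{"method": "send_rows", "body": {
  "moves": [0, 0, 0, 0, 0.05]
}}

```text
clock: 11.05
ee_pos: [582.3, -181.3, 151.4]
tcp_rot: [[-0.996, -0.083, -0.018], [-0.083, 0.997, 0.002], [0.017, 0.003, -1.0]]
force: [-1.0, -1.8, -1.9]
finger_gap: 17.3
```

```bash
python3 q.py
```

```text
clk 11.05 tcp [ 582.3  -181.29  151.42] yaw 184.76 tip [ 580.33 -181.29   96.04] F [-0.97 -1.82 -1.89] Ftool [ 1.08 -1.74  1.91] T [-0.313 -0.079  0.081] tilt [-0.0177  0.0015]
```

Request:
{"method": "send_rows", "body": {
  "moves": [0, 0, 0, 0, 0.05]
}}

```text
clock: 11.18
ee_pos: [582.4, -181.6, 151.5]
tcp_rot: [[-1.0, -0.002, -0.017], [-0.002, 1.0, 0.001], [0.017, 0.001, -1.0]]
force: [0.3, -1.1, -1.3]
finger_gap: 17.4
```

```bash
python3 q.py
```

```text
clk 11.18 tcp [ 582.36 -181.56  151.46] yaw 180.11 tip [ 580.39 -181.51   96.09] F [ 0.31 -1.13 -1.29] Ftool [-0.33 -1.13  1.28] T [-0.139 -0.052  0.022] tilt [-0.0175  0.001 ]
```

Request:
{"method": "send_rows", "body": {
  "moves": [0, 0, 0, 0, 0.05, 0, 0, 0, 0, 0.05]
}}

```text
clock: 11.42
ee_pos: [582.3, -181.8, 151.4]
tcp_rot: [[-0.987, 0.16, -0.017], [0.16, 0.987, 0.001], [0.017, -0.002, -1.0]]
force: [-0.1, 0.4, -1.6]
finger_gap: 17.5
```

```bash
python3 q.py
```

```text
clk 11.43 tcp [ 582.34 -181.84  151.41] yaw 170.81 tip [ 580.39 -181.65   96.03] F [-0.09  0.42 -1.65] Ftool [0.13 0.4  1.65] T [-0.026 -0.011  0.024] tilt [-0.0175  0.0005]
```

Request:
{"method": "send_rows", "body": {
  "moves": [0, 0, 0, 0, 0.05, 0, 0, 0, 0, 0.05]
}}

```text
clock: 11.68
ee_pos: [582.3, -182.0, 151.4]
tcp_rot: [[-0.948, 0.317, -0.018], [0.317, 0.948, 0.0], [0.017, -0.005, -1.0]]
force: [0.5, -0.1, -0.5]
finger_gap: 17.1
```

```bash
python3 q.py
```

```text
clk 11.68 tcp [ 582.33 -182.01  151.37] yaw 161.52 tip [ 580.41 -181.69   95.99] F [ 0.46 -0.09 -0.55] Ftool [-0.47  0.06  0.54] T [-0.085  0.056  0.038] tilt [-0.0175  0.0001]
```

```bash
python3 -c "
from ov import *
shot('scene','s8')
overlay('s8','pics/c11.png',215,170,60,55,12,slot=(582.3,-180.9,-18))
im=cv2.imread('pics/s8.png');cv2.imwrite('pics/c11b.png',cv2.resize(im[190:230,225:275],None,fx=14,fy=14,interpolation=cv2.INTER_CUBIC))"; python3 q.py
```

```text
clk 11.72 tcp [ 582.33 -182.05  151.41] yaw 161.34 tip [ 580.42 -181.73   96.03] F [-0.1  -1.22 -0.97] Ftool [-0.31 -1.18  0.98] T [-0.1    0.018  0.007] tilt [-0.0175  0.0001]
```

View pics/c11b.png

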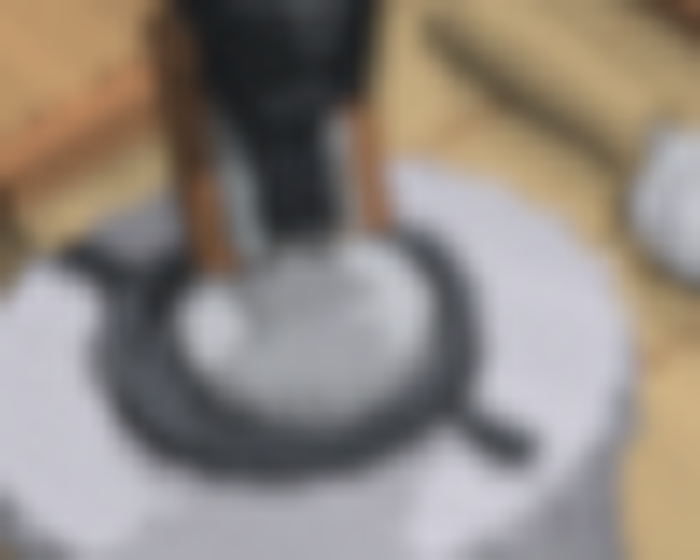

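The disc shows no slot apart from the blade, so the slot is turning with the key. I'll continue.

Request:
{"method": "send_rows", "body": {
  "moves": [0, 0, 0, 0, 0.05, 0, 0, 0, 0, 0.05]
}}

```text
clock: 11.98
ee_pos: [582.3, -182.2, 151.4]
tcp_rot: [[-0.885, 0.466, -0.018], [0.466, 0.885, -0.0], [0.016, -0.008, -1.0]]
force: [-0.7, -0.0, -0.7]
finger_gap: 17.4
```

```bash
python3 q.py
```

```text
clk 11.97 tcp [ 582.26 -182.24  151.38] yaw 152.23 tip [ 580.39 -181.79   96.01] F [-0.74 -0.03 -0.68] Ftool [ 0.63 -0.37  0.7 ] T [-0.084 -0.017  0.032] tilt [-0.0177 -0.0003]
```

Request:
{"method": "send_rows", "body": {
  "moves": [0, 0, 0, 0, 0.05, 0, 0, 0, 0, 0.05]
}}

```text
clock: 12.22
ee_pos: [582.2, -182.4, 151.4]
tcp_rot: [[-0.8, 0.6, -0.018], [0.6, 0.8, -0.001], [0.014, -0.011, -1.0]]
force: [-0.5, -0.2, -0.0]
finger_gap: 17.2
```

```bash
python3 q.py
```

```text
clk 12.22 tcp [ 582.17 -182.43  151.39] yaw 143.1 tip [ 580.38 -181.87   96.01] F [-0.52 -0.19 -0.04] Ftool [ 0.3  -0.47  0.05] T [-0.027  0.058  0.042] tilt [-0.0179 -0.0007]
```

Request:
{"method": "send_rows", "body": {
  "moves": [0, 0, 0, 0, 0.05, 0, 0, 0, 0, 0.05]
}}

```text
clock: 12.48
ee_pos: [582.1, -182.6, 151.4]
tcp_rot: [[-0.694, 0.72, -0.018], [0.72, 0.694, -0.001], [0.012, -0.014, -1.0]]
force: [-0.7, -0.4, -1.4]
finger_gap: 17.7
```

```bash
python3 q.py
```

```text
clk 12.47 tcp [ 582.06 -182.63  151.4 ] yaw 133.96 tip [ 580.35 -181.96   96.02] F [-0.69 -0.36 -1.37] Ftool [ 0.2  -0.73  1.38] T [-0.11   0.066  0.103] tilt [-0.0182 -0.001 ]
```

Request:
{"method": "send_rows", "body": {
  "moves": [0, 0, 0, 0, 0.05, 0, 0, 0, 0, 0.05]
}}

```text
clock: 12.72
ee_pos: [581.9, -182.8, 151.4]
tcp_rot: [[-0.571, 0.821, -0.019], [0.821, 0.571, -0.001], [0.01, -0.016, -1.0]]
force: [-0.3, -1.0, -0.1]
finger_gap: 16.9
```

```bash
python3 q.py
```

```text
clk 12.72 tcp [ 581.89 -182.75  151.37] yaw 124.83 tip [ 580.29 -182.     95.99] F [-0.26 -0.99 -0.1 ] Ftool [-0.67 -0.78  0.11] T [-0.062  0.087  0.119] tilt [-0.0186 -0.0012]
```

Request:
{"method": "send_rows", "body": {
  "moves": [0, 0, 0, 0, 0.05, 0, 0, 0, 0, 0.05]
}}

```text
clock: 12.98
ee_pos: [581.7, -182.9, 151.4]
tcp_rot: [[-0.434, 0.901, -0.019], [0.901, 0.434, -0.001], [0.007, -0.018, -1.0]]
force: [-0.5, 0.2, -1.4]
finger_gap: 17.5
```

```bash
python3 q.py
```

```text
clk 12.97 tcp [ 581.73 -182.89  151.41] yaw 115.69 tip [ 580.24 -182.07   96.03] F [-0.54  0.2  -1.38] Ftool [ 0.4  -0.37  1.39] T [-0.076  0.052  0.07 ] tilt [-0.019  -0.0014]
```

Request:
{"method": "send_rows", "body": {
  "moves": [0, 0, 0, 0, 0.03, 0, 0, 0, 0, 0.02]
}}

```text
clock: 13.22
ee_pos: [581.6, -183.0, 151.4]
tcp_rot: [[-0.361, 0.932, -0.019], [0.933, 0.361, -0.002], [0.005, -0.019, -1.0]]
force: [0.1, -0.6, -0.8]
finger_gap: 17.4
```

```bash
python3 q.py
```

```text
clk 13.22 tcp [ 581.62 -182.97  151.4 ] yaw 111.16 tip [ 580.19 -182.12   96.02] F [ 0.08 -0.62 -0.82] Ftool [-0.61 -0.14  0.82] T [-0.041  0.003  0.055] tilt [-0.0193 -0.0016]
```

Request:
{"method": "send_rows", "body": {
  "moves": [0, 0, 0, 0, 0.02, 0, 0, 0, 0, 0.02]
}}

```text
clock: 13.48
ee_pos: [581.6, -183.0, 151.4]
tcp_rot: [[-0.3, 0.954, -0.019], [0.954, 0.3, -0.002], [0.004, -0.019, -1.0]]
force: [0.3, -0.6, 0.0]
finger_gap: 17.6
```

```bash
cat > qa.py <<'E'
from h import *
L=[manip.sense()]
for i in range(4): manip.capture('scene');L.append(manip.sense())
s=L[-1];R=s['tcp_rot']
print('clk',round(s['clock'],2),'yaw',round(np.degrees(np.arctan2(R[1,0],R[0,0]))%360,2),'tcp',np.round(s['ee_pos'],2),'Tz',np.round([l['wrist_torque'][2] for l in L],3),'mean',round(np.mean([l['wrist_torque'][2] for l in L]),3),'F',np.round(np.mean([l['force'] for l in L],0),2))
E
python3 qa.py
```

```text
clk 13.68 yaw 107.53 tcp [ 581.58 -182.98  151.42] Tz [0.082 0.033 0.068 0.073 0.074] mean 0.066 F [-0.31 -0.42 -0.52]
```

Request:
{"method": "send_rows", "body": {
  "moves": [0, 0, 0, 0, 0.02]
}}

```text
clock: 13.8
ee_pos: [581.6, -183.0, 151.4]
tcp_rot: [[-0.27, 0.963, -0.019], [0.963, 0.27, -0.002], [0.004, -0.019, -1.0]]
force: [-0.6, -0.5, -0.9]
finger_gap: 17.6
```

```bash
python3 qa.py
```

```text
clk 14.0 yaw 105.74 tcp [ 581.56 -182.98  151.42] Tz [0.12  0.059 0.038 0.087 0.128] mean 0.086 F [-0.7  -0.19 -0.47]
```

Request:
{"method": "send_rows", "body": {
  "moves": [0, 0, 0, 0, 0.02]
}}

```text
clock: 14.12
ee_pos: [581.5, -183.0, 151.4]
tcp_rot: [[-0.239, 0.971, -0.019], [0.971, 0.239, -0.002], [0.003, -0.019, -1.0]]
force: [-0.2, 0.0, -0.9]
finger_gap: 17.2
```

```bash
python3 qa.py
```

```text
clk 14.32 yaw 103.94 tcp [ 581.54 -183.01  151.43] Tz [0.042 0.041 0.067 0.101 0.101] mean 0.07 F [-0.5  -0.38 -0.3 ]
```

Request:
{"method": "send_rows", "body": {
  "moves": [0, 0, 0, 0, 0.02, 0, 0, 0, 0, 0.015]
}}

```text
clock: 14.58
ee_pos: [581.5, -183.0, 151.4]
tcp_rot: [[-0.184, 0.983, -0.02], [0.983, 0.184, -0.002], [0.002, -0.02, -1.0]]
force: [-0.7, -0.9, -0.1]
finger_gap: 17.6
```

```bash
python3 qa.py
```

```text
clk 14.78 yaw 100.7 tcp [ 581.49 -183.    151.43] Tz [0.067 0.057 0.088 0.093 0.073] mean 0.076 F [-0.59 -0.73 -0.25]
```

Request:
{"method": "send_rows", "body": {
  "moves": [0, 0, 0, 0, 0.02]
}}

```text
clock: 14.9
ee_pos: [581.5, -183.0, 151.5]
tcp_rot: [[-0.153, 0.988, -0.02], [0.988, 0.153, -0.002], [0.001, -0.02, -1.0]]
force: [-0.8, -0.4, 0.1]
finger_gap: 17.6
```

```bash
python3 qa.py
```

```text
clk 15.1 yaw 98.91 tcp [ 581.47 -183.02  151.41] Tz [0.049 0.095 0.063 0.058 0.095] mean 0.072 F [-0.9  -0.47 -0.22]
```

Request:
{"method": "send_rows", "body": {
  "moves": [0, 0, 0, 0, 0.015]
}}

```text
clock: 15.22
ee_pos: [581.5, -183.0, 151.4]
tcp_rot: [[-0.13, 0.991, -0.02], [0.991, 0.13, -0.002], [0.001, -0.02, -1.0]]
force: [-1.2, -1.0, -0.7]
finger_gap: 17.1
```

```bash
python3 qa.py
```

```text
clk 15.43 yaw 97.56 tcp [ 581.45 -183.01  151.43] Tz [0.043 0.086 0.062 0.124 0.002] mean 0.063 F [-1.17 -0.61 -0.26]
```

Request:
{"method": "send_rows", "body": {
  "moves": [0, 0, 0, 0, 0.015]
}}

```text
clock: 15.55
ee_pos: [581.5, -183.0, 151.5]
tcp_rot: [[-0.107, 0.994, -0.02], [0.994, 0.107, -0.002], [0.0, -0.02, -1.0]]
force: [-1.8, -0.8, 0.1]
finger_gap: 17.3
```

```bash
python3 qa.py
```

```text
clk 15.75 yaw 96.21 tcp [ 581.43 -183.    151.41] Tz [0.121 0.077 0.16  0.085 0.072] mean 0.103 F [-1.56 -0.65 -0.08]
```

Request:
{"method": "send_rows", "body": {
  "moves": [0, 0, 0, 0, 0.015]
}}

```text
clock: 15.88
ee_pos: [581.4, -183.0, 151.4]
tcp_rot: [[-0.084, 0.996, -0.02], [0.996, 0.084, -0.002], [0.0, -0.02, -1.0]]
force: [-0.8, -0.1, -0.2]
finger_gap: 17.2
```

```bash
python3 qa.py
```

```text
clk 16.07 yaw 94.86 tcp [ 581.47 -183.04  151.46] Tz [0.163 0.191 0.174 0.18  0.135] mean 0.169 F [-1.08 -0.24  0.12]
```

Request:
{"method": "send_rows", "body": {
  "moves": [0, 0, 0, 0, 0.01]
}}

```text
clock: 16.2
ee_pos: [581.4, -183.0, 151.4]
tcp_rot: [[-0.069, 0.997, -0.02], [0.998, 0.069, -0.002], [-0.0, -0.02, -1.0]]
force: [-0.7, -0.8, 0.1]
finger_gap: 17.5
```

```bash
python3 qa.py
```

```text
clk 16.4 yaw 93.97 tcp [ 581.43 -183.    151.4 ] Tz [0.27  0.245 0.229 0.275 0.2  ] mean 0.244 F [-0.89 -0.41  0.46]
```

Seated: the torque jumped from about 0.07 to 0.17, then 0.24 N m. I'll ease back within the play and check the torque goes to about zero before pulling out.

Request:
{"method": "send_rows", "body": {
  "moves": [0, 0, 0, 0, -0.03]
}}

```text
clock: 16.52
ee_pos: [581.5, -183.0, 151.4]
tcp_rot: [[-0.117, 0.993, -0.02], [0.993, 0.117, -0.002], [0.001, -0.02, -1.0]]
force: [-0.3, -0.2, -0.4]
finger_gap: 17.4
```

```bash
python3 qa.py
```

```text
clk 16.73 yaw 96.61 tcp [ 581.46 -183.03  151.45] Tz [0.069 0.07  0.076 0.111 0.098] mean 0.085 F [-1.07 -0.48 -0.48]
```

Request:
{"method": "send_rows", "body": {
  "moves": [0, 0, 0, 0, -0.02]
}}

```text
clock: 16.85
ee_pos: [581.5, -183.0, 151.4]
tcp_rot: [[-0.147, 0.989, -0.02], [0.989, 0.147, -0.002], [0.001, -0.02, -1.0]]
force: [-0.5, -1.2, -0.4]
finger_gap: 16.9
```

```bash
python3 qa.py
```

```text
clk 17.05 yaw 98.39 tcp [ 581.45 -183.01  151.43] Tz [ 0.06  -0.017  0.016 -0.03   0.009] mean 0.008 F [-0.77 -0.58 -0.51]
```

Request:
{"method": "send_rows", "body": {
  "moves": [0, 0, 0, 0, -0.02, 0, 0, 0, -0.03, 0, 0, 0, 0, -0.04, 0, 0, 0, 0, -0.05, 0, 0, 0, 0, -0.05, 0]
}}

```text
clock: 17.68
ee_pos: [582.0, -182.7, 160.3]
tcp_rot: [[-0.179, 0.984, -0.019], [0.984, 0.179, -0.001], [0.002, -0.019, -1.0]]
force: [-0.4, -1.1, -0.0]
finger_gap: 17.3
```

```bash
python3 q.py
```

```text
clk 17.68 tcp [ 581.98 -182.7   160.32] yaw 100.3 tip [ 580.76 -181.79  104.94] F [-0.45 -1.06 -0.04] Ftool [-0.96 -0.63  0.05] T [ 0.003 -0.062  0.005] tilt [-0.0189 -0.0012]
```

Request:
{"method": "send_rows", "body": {
  "moves": [0, 0, 0, -0.1, 0, 0, 0, 0, -0.3, 0, 0, 0, 0, -0.4, 0, 0, 0, 0, -0.2, 0, 0, 0, 0, 0, 0]
}}

```text
clock: 18.3
ee_pos: [584.1, -183.0, 216.2]
tcp_rot: [[-0.179, 0.984, -0.015], [0.984, 0.179, -0.003], [0.0, -0.016, -1.0]]
force: [0.4, -0.3, 0.2]
finger_gap: 17.2
```

```bash
python3 q.py
python3 - <<'E'
from h import *
shot('scene','s9')
im=cv2.imread('pics/s9.png')
cv2.imwrite('pics/c12.png',np.hstack([cv2.resize(im[185:235,210:280],(490,350),interpolation=cv2.INTER_CUBIC),cv2.resize(im[140:240,200:285],(300,350),interpolation=cv2.INTER_CUBIC)]))
E
```

```text
clk 18.3 tcp [ 584.06 -183.03  216.21] yaw 100.29 tip [ 583.04 -182.2   160.81] F [ 0.37 -0.26  0.15] Ftool [-0.33  0.31 -0.16] T [ 0.031 -0.035 -0.053] tilt [-0.0153 -0.0027]
```

View pics/c12.png

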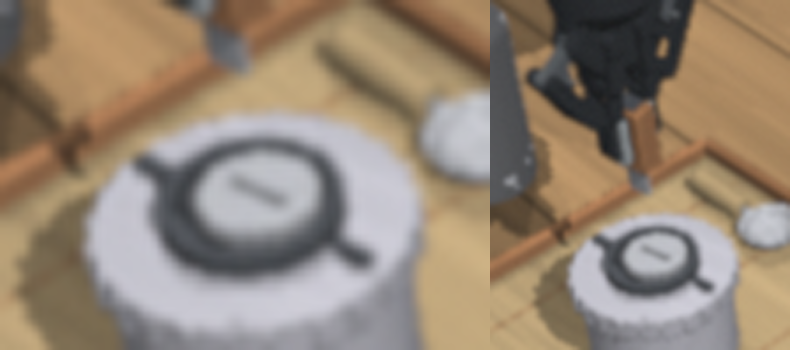

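The slot (crop 235,180 to 285,205) appears to point at the bars (150,165 and 355,255). I'll check this in world angles.

```bash
cat > slot.py <<'E'
from m0 import *
def slot(n,tag,b,c0):
    u=cv2.cvtColor(up(n,tag,*b),cv2.COLOR_BGR2GRAY).astype(float)
    yy,xx=np.mgrid[:u.shape[0],:u.shape[1]]
    P=onz(n,full(np.c_[xx.ravel(),yy.ravel()],b[0],b[1]),102)[:,:2]
    k=np.linalg.norm(P-c0,axis=1).reshape(u.shape)<15; w=(np.clip(np.median(u[k])-12-u,0,None)*k).ravel()
    c=(P*w[:,None]).sum(0)/w.sum();D=P-c;ev,V=np.linalg.eigh((D*w[:,None]).T@D/w.sum());v=V[:,1]
    print(n,'slot',c,'ang',np.degrees(np.arctan2(v[1],v[0]))%180,'sd',np.sqrt(ev))
    m=u<110;P2=onz(n,full(np.c_[xx.ravel(),yy.ravel()],b[0],b[1]),94)[:,:2];r=np.linalg.norm(P2-c0,axis=1)
    mm=(m.ravel()&(r>40)&(r<53)).reshape(u.shape).astype(np.uint8)
    q,l,s,ce=cv2.connectedComponentsWithStats(mm)
    B=[onz(n,full(ce[i],b[0],b[1]),94)[0,:2] for i in np.argsort(-s[1:,4])[:4]+1]
    print('bars',np.array(B))
E
python3 - <<'E'
from slot import *
slot('scene','s9',(205,180,80,65),np.array([581.7,-181]))
plan([584.2,177.9,205],218.68)
E
```

```text
scene slot [ 581.8 -180.5] ang 104.12497098196563 sd [1.8 6.8]
bars [[ 597.8 -223.9]
 [ 572.5 -137. ]]
d [  0.3 360.8 -10.7] yaw0 100.3 dyaw 118.38
0.592,0.108,0.018,-0.110
0.564,0.208,0.018,-0.110
0.520,0.301,0.018,-0.110
0.461,0.386,0.018,-0.110
0.388,0.459,0.018,-0.110
0.304,0.519,0.018,-0.110
0.210,0.563,0.018,-0.110
0.111,0.591,0.018,-0.110
0.008,0.601,0.018,-0.110
-0.095,0.594,0.018,-0.110
-0.196,0.569,0.018,-0.110
-0.290,0.527,0.018,-0.110
```

Slot at 104.1° and bars at 105–106°, so it is seated. Now back to the stand.

```bash
python3 -c "
from h import *
plan([584.2,177.9,210],218.68,n=16)"
```

```text
d [ 3.000e-01  3.608e+02 -5.700e+00] yaw0 100.3 dyaw 118.38
0.444,0.081,0.007,-0.082
0.430,0.138,0.007,-0.082
0.408,0.192,0.007,-0.082
0.380,0.243,0.007,-0.082
0.346,0.290,0.007,-0.082
0.306,0.332,0.007,-0.082
0.260,0.368,0.007,-0.082
0.211,0.399,0.007,-0.082
0.158,0.423,0.007,-0.082
0.102,0.439,0.007,-0.082
0.044,0.449,0.007,-0.082
-0.014,0.451,0.007,-0.082
-0.072,0.445,0.007,-0.082
-0.128,0.432,0.007,-0.082
-0.183,0.412,0.007,-0.082
-0.235,0.385,0.007,-0.082
```

Request:
{"method": "send_rows", "body": {
  "moves": [0, 0.44, 0.08, 0, -0.082, 0, 0.43, 0.14, 0, -0.082, 0, 0.41, 0.19, 0, -0.082, 0, 0.38, 0.24, 0, -0.082, 0, 0.35, 0.29, 0, -0.082, 0, 0.31, 0.33, 0, -0.082, 0, 0.26, 0.37, 0, -0.082, 0, 0.21, 0.4, 0, -0.082, 0, 0.16, 0.42, 0, -0.082, 0, 0.1, 0.44, 0, -0.082, 0, 0.04, 0.45, 0, -0.082]
}}

```text
clock: 19.73
ee_pos: [574.4, 71.9, 206.5]
tcp_rot: [[-0.997, -0.069, -0.03], [-0.069, 0.998, 0.0], [0.03, 0.002, -1.0]]
force: [1.2, -0.5, -0.2]
finger_gap: 17.2
```

```bash
python3 q.py; python3 -c "
from h import *
plan([584.2,177.9,205],218.68)"
```

```text
clk 19.73 tcp [574.4   71.88 206.49] yaw 183.94 tip [571.75  71.82 151.14] F [ 1.15 -0.5  -0.24] Ftool [-1.12 -0.58  0.21] T [ 0.001 -0.083  0.033] tilt [-0.0298  0.0001]
d [  9.8 106.   -1.5] yaw0 -176.06 dyaw 34.74
-0.085,0.525,0.007,-0.097
-0.164,0.507,0.007,-0.097
-0.238,0.476,0.007,-0.097
-0.307,0.435,0.007,-0.097
```

Request:
{"method": "send_rows", "body": {
  "moves": [0, -0.04, 0.26, 0, -0.05, 0, -0.06, 0.26, 0, -0.05, 0, -0.1, 0.25, 0, -0.05, 0, -0.12, 0.24, 0, -0.05, 0, -0.14, 0.23, 0, -0.05, 0, -0.16, 0.2, 0, -0.05, 0, -0.1, 0.12, 0, -0.03, 0, 0, 0, 0, 0, 0, 0, 0, 0, 0]
}}

```text
clock: 20.85
ee_pos: [582.1, 162.4, 199.0]
tcp_rot: [[-0.821, -0.57, -0.042], [-0.57, 0.822, -0.001], [0.035, 0.023, -0.999]]
force: [0.4, 0.5, -0.3]
finger_gap: 17.3
```

```bash
python3 q.py; python3 -c "
from h import *
plan([584.2,177.9,150],218.68,n=6)
shot('scene','s10')
im=cv2.imread('pics/s10.png');cv2.imwrite('pics/c13.png',cv2.resize(im[215:335,300:400],None,fx=5,fy=5,interpolation=cv2.INTER_CUBIC))"
```

```text
clk 20.85 tcp [582.05 162.43 198.98] yaw 214.79 tip [578.93 161.8  143.66] F [ 0.39  0.52 -0.32] Ftool [-0.62  0.2   0.3 ] T [ 0.022 -0.058  0.047] tilt [-0.0415 -0.0012]
d [  2.1  15.5 -49. ] yaw0 -145.21 dyaw 3.89
-0.035,0.038,0.163,-0.007
-0.036,0.038,0.163,-0.007
-0.036,0.037,0.163,-0.007
-0.037,0.037,0.163,-0.007
-0.037,0.037,0.163,-0.007
-0.037,0.036,0.163,-0.007
```

View pics/c13.png

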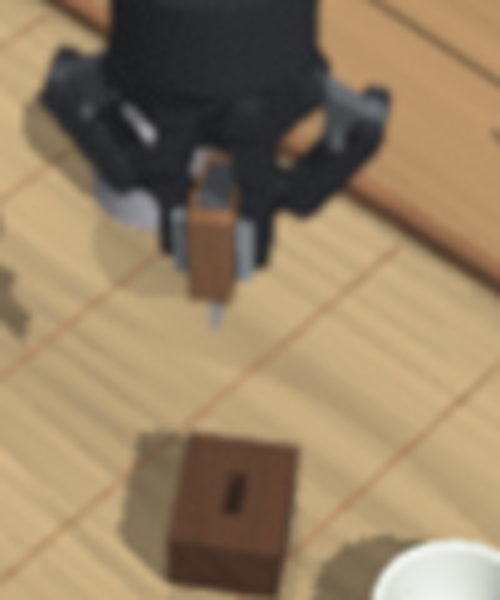

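Request:
{"method": "send_rows", "body": {
  "moves": [0, -0.035, 0.04, 0.16, -0.007, 0, -0.035, 0.04, 0.16, -0.007, 0, -0.035, 0.04, 0.1, -0.007, 0, 0, 0, 0, 0]
}}

```text
clock: 21.4
ee_pos: [581.6, 170.0, 175.9]
tcp_rot: [[-0.801, -0.597, -0.043], [-0.597, 0.802, -0.001], [0.035, 0.024, -0.999]]
force: [-0.0, 0.5, -0.6]
finger_gap: 17.3
```

```bash
python3 q.py
```

```text
clk 21.4 tcp [581.62 169.95 175.88] yaw 216.7 tip [578.47 169.28 120.57] F [-0.02  0.53 -0.62] Ftool [-0.32  0.42  0.62] T [ 0.064 -0.009  0.029] tilt [-0.0425 -0.0013]
```

Request:
{"method": "send_rows", "body": {
  "moves": [0, 0, 0, -0.2, 0, 0, 0, 0, -0.2, 0, 0, 0, 0, 0, 0]
}}

```text
clock: 21.78
ee_pos: [583.2, 170.0, 198.5]
tcp_rot: [[-0.801, -0.597, -0.041], [-0.597, 0.802, -0.001], [0.033, 0.023, -0.999]]
force: [-0.9, 0.3, -0.5]
finger_gap: 17.3
```

```bash
python3 q.py
```

```text
clk 21.77 tcp [583.25 170.05 198.47] yaw 216.69 tip [580.2  169.39 143.15] F [-0.88  0.25 -0.48] Ftool [0.54 0.72 0.52] T [-0.055 -0.016  0.009] tilt [-0.0406 -0.0011]
```

Request:
{"method": "send_rows", "body": {
  "moves": [0, 0, 0, 0, 0, 0, 0, 0, 0, 0, 0, 0, 0, 0, 0, 0, 0, 0, 0, 0]
}}

```text
clock: 22.28
ee_pos: [583.2, 170.0, 198.5]
tcp_rot: [[-0.801, -0.597, -0.041], [-0.597, 0.802, -0.001], [0.033, 0.023, -0.999]]
force: [-0.2, -1.0, -0.6]
finger_gap: 17.2
```

```bash
python3 q.py
```

```text
clk 22.27 tcp [583.15 169.97 198.52] yaw 216.68 tip [580.11 169.31 143.2 ] F [-0.2  -1.03 -0.6 ] Ftool [ 0.75 -0.72  0.61] T [-0.035  0.008  0.018] tilt [-0.0405 -0.0011]
```

Request:
{"method": "send_rows", "body": {
  "moves": [0, 0, 0, -0.9, 0, 0, 0, 0, -0.9, 0, 0, 0, 0, 0, 0]
}}

```text
clock: 22.65
ee_pos: [586.2, 169.9, 289.1]
tcp_rot: [[-0.801, -0.597, -0.044], [-0.597, 0.802, -0.002], [0.036, 0.025, -0.999]]
force: [0.2, -0.8, -1.0]
finger_gap: 17.0
```

```bash
python3 q.py
```

```text
clk 22.65 tcp [586.15 169.93 289.15] yaw 216.69 tip [582.92 169.24 233.84] F [ 0.21 -0.85 -1.  ] Ftool [ 0.3  -0.83  0.99] T [-0.023  0.008 -0.048] tilt [-0.0439 -0.0016]
```

Request:
{"method": "send_rows", "body": {
  "moves": [0, 0.8, 0.55, 0, 0, 0, 0, 0, 0, 0]
}}

```text
clock: 22.9
ee_pos: [535.4, 167.8, 287.1]
tcp_rot: [[-0.801, -0.596, -0.05], [-0.597, 0.802, -0.003], [0.042, 0.028, -0.999]]
force: [-0.4, -0.2, -0.7]
finger_gap: 17.0
```

```bash
python3 q.py
```

```text
clk 22.9 tcp [535.39 167.77 287.11] yaw 216.68 tip [531.8  167.03 231.83] F [-0.38 -0.16 -0.74] Ftool [0.37 0.08 0.75] T [ 0.011 -0.026  0.026] tilt [-0.0503 -0.0026]
```

Request:
{"method": "send_rows", "body": {
  "moves": [0, -0.27, -0.18, 0, 0, 0, -0.27, -0.18, 0, 0, 0, -0.27, -0.18, 0, 0, 0, 0, 0, 0, 0]
}}

```text
clock: 23.4
ee_pos: [589.7, 170.0, 281.9]
tcp_rot: [[-0.802, -0.596, -0.05], [-0.596, 0.803, -0.003], [0.042, 0.028, -0.999]]
force: [-0.2, -1.1, -1.5]
finger_gap: 17.4
```

```bash
python3 q.py
```

```text
clk 23.4 tcp [589.71 170.04 281.94] yaw 216.63 tip [586.14 169.29 226.66] F [-0.16 -1.14 -1.48] Ftool [ 0.75 -0.86  1.49] T [ 0.004 -0.065  0.026] tilt [-0.05   -0.0028]
```

Request:
{"method": "send_rows", "body": {
  "moves": [0, -0.8, -0.55, 0, 0, 0, 0, 0, 0, 0]
}}

```text
clock: 23.65
ee_pos: [638.8, 171.5, 274.8]
tcp_rot: [[-0.802, -0.595, -0.057], [-0.596, 0.803, -0.004], [0.048, 0.031, -0.998]]
force: [-0.8, -0.1, -0.6]
finger_gap: 17.3
```

```bash
python3 q.py
```

```text
clk 23.65 tcp [638.78 171.46 274.8 ] yaw 216.62 tip [634.82 170.66 219.53] F [-0.8  -0.14 -0.64] Ftool [0.7  0.35 0.68] T [-0.042 -0.052  0.007] tilt [-0.057  -0.0038]
```

Request:
{"method": "send_rows", "body": {
  "moves": [0, 0.2, 0.14, 0, 0, 0, 0.2, 0.14, 0, 0, 0, 0.2, 0.14, 0, 0, 0, 0.2, 0.14, 0, 0, 0, 0, 0, 0, 0]
}}

```text
clock: 24.28
ee_pos: [584.8, 170.5, 280.0]
tcp_rot: [[-0.801, -0.596, -0.055], [-0.597, 0.802, -0.003], [0.046, 0.03, -0.998]]
force: [0.4, 0.5, -0.4]
finger_gap: 17.6
```

```bash
python3 q.py
```

```text
clk 24.27 tcp [584.8  170.47 280.  ] yaw 216.68 tip [580.97 169.69 224.73] F [ 0.42  0.51 -0.42] Ftool [-0.66  0.15  0.4 ] T [ 0.02  -0.066 -0.014] tilt [-0.0548 -0.0033]
```

Request:
{"method": "send_rows", "body": {
  "moves": [0, 0, 0, 0.7, 0, 0, 0, 0, 0.7, 0, 0, 0, 0, 0, 0]
}}

```text
clock: 24.65
ee_pos: [581.8, 170.5, 211.4]
tcp_rot: [[-0.801, -0.596, -0.049], [-0.597, 0.802, -0.002], [0.041, 0.027, -0.999]]
force: [0.0, 0.8, 0.1]
finger_gap: 17.3
```

```bash
python3 q.py
```

```text
clk 24.65 tcp [581.82 170.5  211.36] yaw 216.68 tip [578.3  169.76 156.07] F [0.   0.83 0.06] Ftool [-0.5   0.67 -0.06] T [ 0.036 -0.077 -0.036] tilt [-0.0491 -0.0025]
```

Request:
{"method": "send_rows", "body": {
  "moves": [0, 0, 0, -0.2, 0, 0, 0, 0, -0.2, 0, 0, 0, 0, -0.2, 0, 0, 0, 0, -0.2, 0, 0, 0, 0, -0.2, 0, 0, 0, 0, -0.2, 0, 0, 0, 0, -0.1, 0]
}}

```text
clock: 25.52
ee_pos: [588.2, 171.1, 288.3]
tcp_rot: [[-0.802, -0.597, -0.038], [-0.597, 0.802, -0.001], [0.031, 0.022, -0.999]]
force: [-1.0, 0.2, -1.3]
finger_gap: 17.1
```

```bash
python3 q.py
```

```text
clk 25.52 tcp [588.21 171.06 288.34] yaw 216.67 tip [585.28 170.42 233.01] F [-0.99  0.19 -1.29] Ftool [0.64 0.71 1.33] T [0.041 0.082 0.028] tilt [-0.0383 -0.0009]
```

Request:
{"method": "send_rows", "body": {
  "moves": [0, 0, 0, 0.7, 0, 0, 0, 0, 0.7, 0, 0, 0, 0, 0, 0, 0, 0, 0, -0.2, 0, 0, 0, 0, -0.2, 0, 0, 0, 0, -0.2, 0, 0, 0, 0, -0.2, 0, 0, 0, 0, -0.2, 0, 0, 0, 0, -0.2, 0, 0, 0, 0, -0.1, 0]
}}

```text
clock: 26.78
ee_pos: [591.1, 171.5, 295.1]
tcp_rot: [[-0.802, -0.597, -0.027], [-0.597, 0.802, 0.001], [0.021, 0.017, -1.0]]
force: [-0.5, 1.4, -1.1]
finger_gap: 17.3
```

```bash
python3 q.py
```

```text
clk 26.77 tcp [591.07 171.5  295.06] yaw 216.66 tip [588.78 170.95 239.7 ] F [-0.48  1.4  -1.14] Ftool [-0.47  1.4   1.15] T [ 0.014 -0.061 -0.037] tilt [-0.027   0.0009]
```

Request:
{"method": "send_rows", "body": {
  "moves": [0, 0, 0, 0.7, 0, 0, 0, 0, 0.7, 0, 0, 0, 0, 0, 0, 0, 0, 0, -0.2, 0, 0, 0, 0, -0.2, 0, 0, 0, 0, -0.2, 0, 0, 0, 0, -0.2, 0, 0, 0, 0, -0.2, 0, 0, 0, 0, -0.2, 0, 0, 0, 0, -0.1, 0]
}}

```text
clock: 28.02
ee_pos: [593.9, 171.9, 301.9]
tcp_rot: [[-0.802, -0.597, -0.016], [-0.597, 0.802, 0.003], [0.011, 0.011, -1.0]]
force: [-0.5, -0.1, -0.1]
finger_gap: 17.6
```

```bash
python3 q.py
```

```text
clk 28.02 tcp [593.91 171.95 301.92] yaw 216.66 tip [592.25 171.5  246.54] F [-0.53 -0.12 -0.06] Ftool [0.49 0.22 0.06] T [-0.031  0.008  0.034] tilt [-0.0155  0.0026]
```

Request:
{"method": "send_rows", "body": {
  "moves": [0, 0, 0, 0.7, 0, 0, 0, 0, 0.7, 0, 0, 0, 0, 0.2, 0, 0, 0, 0, 0, 0, 0, 0, 0, -0.2, 0, 0, 0, 0, -0.2, 0, 0, 0, 0, -0.2, 0, 0, 0, 0, -0.1, 0, 0, 0, 0, 0, 0]
}}

```text
clock: 29.15
ee_pos: [596.6, 172.6, 266.1]
tcp_rot: [[-0.802, -0.597, -0.004], [-0.597, 0.802, 0.004], [0.0, 0.006, -1.0]]
force: [0.0, -0.2, -0.5]
finger_gap: 17.3
```

```bash
python3 q.py; python3 -c "
from h import *
plan([584.2,177.9,120],218.68,n=8)"
```

```text
clk 29.15 tcp [596.65 172.61 266.08] yaw 216.66 tip [595.63 172.26 210.68] F [ 0.05 -0.17 -0.53] Ftool [ 0.06 -0.16  0.53] T [ 0.067 -0.01  -0.016] tilt [-0.0038  0.0044]
d [ -12.4    5.3 -146.1] yaw0 -143.34 dyaw 2.02
0.017,0.029,0.365,-0.003
0.017,0.029,0.365,-0.003
0.017,0.029,0.365,-0.003
0.017,0.029,0.365,-0.003
0.017,0.029,0.365,-0.003
0.016,0.030,0.365,-0.003
0.016,0.030,0.365,-0.003
0.016,0.030,0.365,-0.003
```

Request:
{"method": "send_rows", "body": {
  "moves": [0, 0.02, 0.03, 0.3, -0.003, 0, 0.02, 0.03, 0.3, -0.003, 0, 0.02, 0.03, 0.3, -0.003, 0, 0.02, 0.03, 0.3, -0.003, 0, 0.02, 0.03, 0.3, -0.003, 0, 0.02, 0.03, 0.3, -0.003, 0, 0.02, 0.03, 0.3, -0.003, 0, 0, 0, 0.3, -0.003, 0, 0, 0, 0.2, 0, 0, 0, 0, 0, 0]
}}

```text
clock: 30.4
ee_pos: [580.5, 177.1, 122.9]
tcp_rot: [[-0.777, -0.629, -0.01], [-0.629, 0.777, 0.003], [0.006, 0.009, -1.0]]
force: [-0.1, -0.5, -0.6]
finger_gap: 17.4
```

```bash
python3 q.py; python3 -c "
from h import *
plan([584.2,177.9,110],218.68,n=3)"
```

```text
clk 30.4 tcp [580.5  177.15 122.91] yaw 218.98 tip [579.14 176.71  67.52] F [-0.15 -0.48 -0.62] Ftool [ 0.41 -0.28  0.62] T [ 0.008 -0.022  0.022] tilt [-0.0104  0.0034]
d [  3.7   0.8 -12.9] yaw0 -141.02 dyaw -0.3
-0.022,-0.012,0.086,0.001
-0.022,-0.012,0.086,0.001
-0.022,-0.012,0.086,0.001
```

Request:
{"method": "send_rows", "body": {
  "moves": [0, -0.023, -0.014, 0.07, 0.001, 0, -0.023, -0.014, 0.07, 0.001, 0, -0.02, -0.012, 0.06, 0.001, 0, 0, 0, 0, 0]
}}

```text
clock: 30.9
ee_pos: [586.0, 177.9, 114.0]
tcp_rot: [[-0.781, -0.625, -0.007], [-0.625, 0.781, 0.004], [0.003, 0.007, -1.0]]
force: [0.2, -0.1, -0.9]
finger_gap: 17.9
```

```bash
python3 q.py; python3 -c "
from h import *
plan([584.5,177.65,104],218.68,n=2)
shot('scene','s11')
im=cv2.imread('pics/s11.png');cv2.imwrite('pics/c14.png',cv2.resize(im[260:340,310:390],None,fx=7,fy=7,interpolation=cv2.INTER_CUBIC))"
```

```text
clk 30.9 tcp [585.96 177.9  114.  ] yaw 218.67 tip [584.79 177.49  58.61] F [ 0.16 -0.14 -0.9 ] Ftool [-0.04 -0.21  0.9 ] T [-0.034  0.04  -0.041] tilt [-0.0072  0.0039]
d [ -1.5  -0.2 -10. ] yaw0 -141.33 dyaw 0.01
0.013,0.007,0.100,-0.000
0.013,0.007,0.100,-0.000
```

View pics/c14.png

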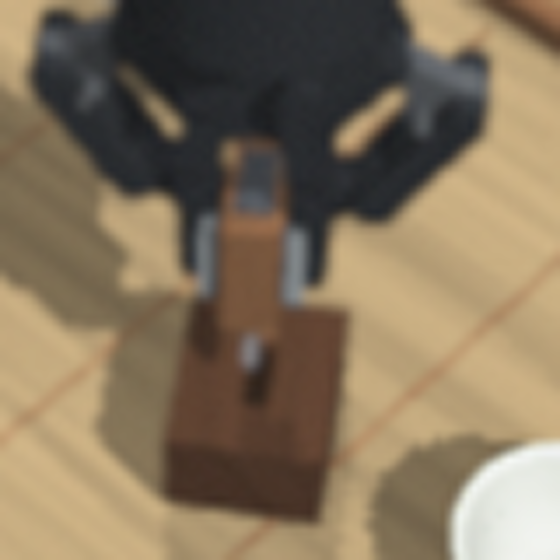

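The blade (crop 252,350) lines up with the stand's slot (258,380). I'll descend.

Request:
{"method": "send_rows", "body": {
  "moves": [0, 0.013, 0.006, 0.08, 0, 0, 0.013, 0.006, 0.08, 0, 0, 0, 0, 0.04, 0, 0, 0, 0, 0.04, 0]
}}

```text
clock: 31.45
ee_pos: [584.5, 177.6, 101.7]
tcp_rot: [[-0.781, -0.625, -0.006], [-0.625, 0.781, 0.004], [0.002, 0.007, -1.0]]
force: [0.9, 0.1, -1.1]
finger_gap: 17.0
```

```bash
python3 q.py
```

```text
clk 31.45 tcp [584.55 177.63 101.74] yaw 218.68 tip [583.42 177.23  46.35] F [ 0.91  0.06 -1.05] Ftool [-0.75 -0.53  1.05] T [ 0.029 -0.006  0.032] tilt [-0.0064  0.004 ]
```

Request:
{"method": "send_rows", "body": {
  "moves": [0, 0, 0, 0.04, 0, 0, 0, 0, 0.04, 0]
}}

```text
clock: 31.7
ee_pos: [584.5, 177.7, 97.4]
tcp_rot: [[-0.781, -0.625, -0.006], [-0.625, 0.781, 0.004], [0.003, 0.007, -1.0]]
force: [-0.1, 0.2, 0.0]
finger_gap: 17.2
```

```bash
python3 q.py; python3 -c "
from h import *
plan([584.5,177.65,84],218.68,n=2)"
```

```text
clk 31.7 tcp [584.53 177.67  97.44] yaw 218.68 tip [583.39 177.27  42.04] F [-0.08  0.16  0.03] Ftool [-0.04  0.18 -0.03] T [ 0.021 -0.032  0.055] tilt [-0.0064  0.004 ]
d [ -0.   -0.  -13.4] yaw0 -141.32 dyaw -0.0
0.000,0.000,0.134,0.000
0.000,0.000,0.134,0.000
```

Request:
{"method": "send_rows", "body": {
  "moves": [0, 0, 0, 0.04, 0, 0, 0, 0, 0.04, 0]
}}

```text
clock: 31.95
ee_pos: [584.6, 177.7, 93.2]
tcp_rot: [[-0.781, -0.625, -0.006], [-0.625, 0.781, 0.004], [0.002, 0.007, -1.0]]
force: [-0.3, 0.3, -2.1]
finger_gap: 17.3
```

```bash
python3 q.py
```

```text
clk 31.95 tcp [584.57 177.69  93.22] yaw 218.68 tip [583.45 177.29  37.82] F [-0.31  0.28 -2.05] Ftool [0.06 0.4  2.06] T [ 0.058  0.032 -0.043] tilt [-0.0063  0.004 ]
```

Request:
{"method": "send_rows", "body": {
  "moves": [0, 0, 0, 0.05, 0, 0, 0, 0, 0.05, 0, 0, 0, 0, 0.05, 0]
}}

```text
clock: 32.33
ee_pos: [584.6, 177.7, 85.2]
tcp_rot: [[-0.781, -0.625, -0.006], [-0.625, 0.781, 0.004], [0.002, 0.007, -1.0]]
force: [0.5, 0.1, -1.5]
finger_gap: 17.4
```

```bash
python3 q.py
```

```text
clk 32.33 tcp [584.55 177.71  85.22] yaw 218.68 tip [583.43 177.31  29.82] F [ 0.53  0.07 -1.5 ] Ftool [-0.46 -0.29  1.49] T [ 0.056 -0.02   0.014] tilt [-0.0062  0.004 ]
```

In the stand slot with no resistance. Down to about 72.5 mm, then gently to contact.

Request:
{"method": "send_rows", "body": {
  "moves": [0, 0, 0, 0.05, 0, 0, 0, 0, 0.05, 0, 0, 0, 0, 0.05, 0, 0, 0, 0, 0.04, 0]
}}

```text
clock: 32.83
ee_pos: [584.4, 177.8, 74.9]
tcp_rot: [[-0.781, -0.625, -0.006], [-0.625, 0.781, 0.004], [0.002, 0.007, -1.0]]
force: [0.4, 0.1, -0.9]
finger_gap: 17.7
```

```bash
python3 q.py
```

```text
clk 32.83 tcp [584.44 177.76  74.94] yaw 218.68 tip [583.3  177.36  19.55] F [ 0.38  0.14 -0.91] Ftool [-0.38 -0.13  0.91] T [ 0.032 -0.053 -0.047] tilt [-0.0064  0.004 ]
```

Request:
{"method": "send_rows", "body": {
  "moves": [0, 0, 0, 0.02, 0]
}}

```text
clock: 32.95
ee_pos: [584.4, 177.7, 73.8]
tcp_rot: [[-0.781, -0.625, -0.007], [-0.625, 0.781, 0.004], [0.003, 0.007, -1.0]]
force: [-0.3, 0.6, -1.1]
finger_gap: 17.2
```

```bash
python3 q.py
```

```text
clk 32.95 tcp [584.39 177.72  73.77] yaw 218.68 tip [583.24 177.32  18.37] F [-0.29  0.63 -1.08] Ftool [-0.17  0.67  1.08] T [-0.094  0.012  0.006] tilt [-0.0065  0.004 ]
```

Request:
{"method": "send_rows", "body": {
  "moves": [0, 0, 0, 0.02, 0]
}}

```text
clock: 33.08
ee_pos: [584.4, 177.8, 72.7]
tcp_rot: [[-0.781, -0.625, -0.006], [-0.625, 0.781, 0.004], [0.003, 0.007, -1.0]]
force: [-0.2, -0.7, -0.9]
finger_gap: 17.3
```

```bash
python3 q.py
```

```text
clk 33.08 tcp [584.4  177.77  72.73] yaw 218.68 tip [583.26 177.37  17.33] F [-0.2  -0.7  -0.86] Ftool [ 0.59 -0.42  0.86] T [-0.012 -0.017  0.015] tilt [-0.0065  0.004 ]
```

Request:
{"method": "send_rows", "body": {
  "moves": [0, 0, 0, 0.015, 0]
}}

```text
clock: 33.2
ee_pos: [584.4, 177.8, 72.0]
tcp_rot: [[-0.781, -0.625, -0.006], [-0.625, 0.781, 0.004], [0.003, 0.007, -1.0]]
force: [-0.3, -0.0, -0.9]
finger_gap: 17.3
```

```bash
python3 q.py
```

```text
clk 33.2 tcp [584.41 177.76  71.96] yaw 218.68 tip [583.27 177.36  16.56] F [-0.34 -0.04 -0.89] Ftool [0.28 0.18 0.89] T [-0.014  0.021 -0.033] tilt [-0.0064  0.004 ]
```

Request:
{"method": "send_rows", "body": {
  "moves": [0, 0, 0, 0.015, 0]
}}

```text
clock: 33.33
ee_pos: [584.5, 177.8, 71.4]
tcp_rot: [[-0.781, -0.625, -0.006], [-0.625, 0.781, 0.004], [0.002, 0.007, -1.0]]
force: [-3.3, 0.7, 5.0]
finger_gap: 17.6
```

```bash
python3 q.py
```

```text
clk 33.33 tcp [584.46 177.79  71.43] yaw 218.68 tip [583.33 177.38  16.03] F [-3.28  0.7   4.96] Ftool [ 2.14  2.63 -4.93] T [-0.141  0.337 -0.034] tilt [-0.0064  0.004 ]
```

Home contact at z = 71.4, the same as the original. Releasing gently.

Request:
{"method": "send_rows", "body": {
  "moves": [0, 0, 0, 0, 0, 0.3, 0, 0, 0, 0, 0.4, 0, 0, 0, 0, 0.5, 0, 0, 0, 0],
  "force": 20
}}

```text
clock: 33.83
ee_pos: [584.8, 177.9, 71.8]
tcp_rot: [[-0.781, -0.625, -0.005], [-0.625, 0.781, 0.004], [0.002, 0.007, -1.0]]
force: [0.6, 0.3, 0.0]
finger_gap: 42.6
```

```bash
python3 q.py; python3 -c "
from h import *
shot('scene','s12')
im=cv2.imread('pics/s12.png');cv2.imwrite('pics/c15.png',cv2.resize(im[260:340,310:390],None,fx=7,fy=7,interpolation=cv2.INTER_CUBIC))"
```

```text
clk 33.83 tcp [584.83 177.86  71.76] yaw 218.68 tip [583.75 177.47  16.36] F [0.58 0.26 0.03] Ftool [-0.61 -0.16 -0.04] T [ 0.003  0.015 -0.003] tilt [-0.0055  0.0042]
```

View pics/c15.png

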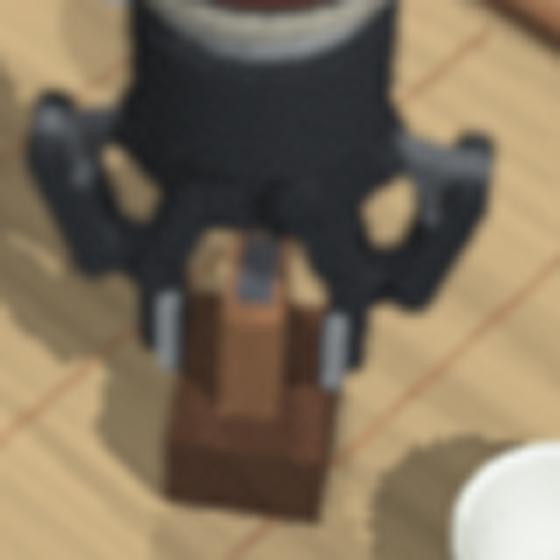

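The key stands free between the open pads. I'll retreat straight up and move toward the base to clear the views.

Request:
{"method": "send_rows", "body": {
  "moves": [0.7, 0, 0, -0.1, 0, 0.7, 0, 0, -0.3, 0, 0.7, 0, 0, -0.5, 0, 0.7, 0, 0, -0.6, 0, 0.7, 0, 0, -0.6, 0, 0.7, 0, 0, -0.6, 0, 0.7, 0.3, 0.2, -0.3, 0, 0.7, 0.5, 0.35, 0, 0, 0.7, 0.6, 0.5, 0, 0, 0.7, 0.6, 0.5, 0, 0, 0.7, 0.4, 0.3, 0, 0, 0.7, 0, 0, 0, 0]
}}

```text
clock: 35.38
ee_pos: [433.0, 174.7, 240.8]
tcp_rot: [[-0.781, -0.625, 0.011], [-0.625, 0.781, 0.007], [-0.013, -0.001, -1.0]]
force: [0.5, 0.0, 0.2]
finger_gap: 59.6
```

```bash
python3 q.py
python3 - <<'E'
from slot import *
shot('scene','s13');shot('top','t13')
slot('scene','s13',(205,180,80,65),np.array([581.7,-181]))
slot('top','t13',(356,184,60,60),np.array([579.2,-181.4]))
rep('scene','s13',(320,280,60,60),lambda u:(u[:,:,0].astype(int)>u[:,:,2].astype(int)+2)&(u.max(2)<140),92,200,'inset')
s=cv2.imread('pics/s13.png');t=cv2.imread('pics/t13.png')
cv2.imwrite('pics/c16.png',np.hstack([cv2.resize(s[180:380,200:450],(500,400)),cv2.resize(s[280:340,320:365],(300,400),interpolation=cv2.INTER_CUBIC)]))
for n,a in (('scene','s'),('top','t')):
    d=cv2.absdiff(cv2.imread(f'pics/{a}0.png'),cv2.imread(f'pics/{a}13.png')).max(2);cv2.imwrite(f'pics/d_{a}.png',(d>40).astype(np.uint8)*255)
E
```

```text
clk 35.38 tcp [433.01 174.71 240.82] yaw 218.67 tip [432.83 174.49 185.41] F [0.46 0.04 0.21] Ftool [-0.38 -0.26 -0.2 ] T [-0.052  0.005 -0.014] tilt [0.0109 0.0074]
scene slot [ 581.8 -180.5] ang 104.18346718762291 sd [1.8 6.7]
bars [[ 597.8 -223.9]
 [ 572.5 -136.9]]
top slot [ 579.6 -181.2] ang 107.42743774269475 sd [1.9 6.5]
bars [[ 591.3 -224.2]
 [ 566.6 -140.6]]
scene inset px [346.3 298.4] cen [585.4 177.3] rect [585.4 177.2] [19.1  7. ] ang 39.66783905029297
```

View pics/c16.png

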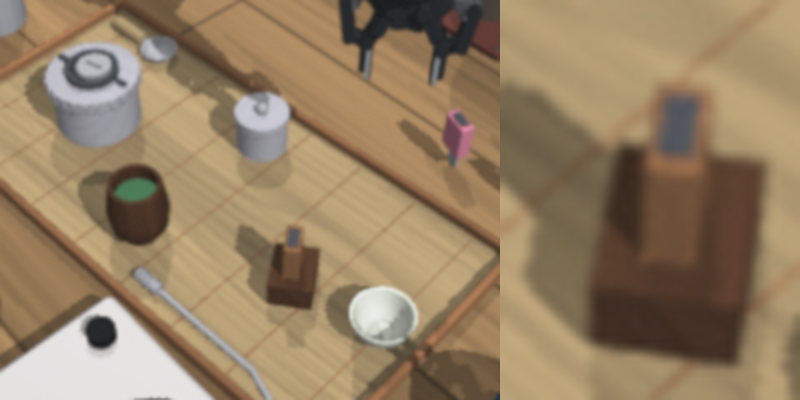

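View pics/s13.png

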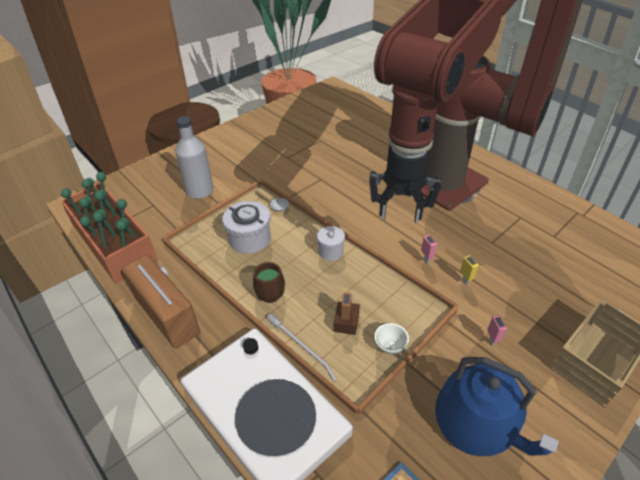

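View pics/t13.png

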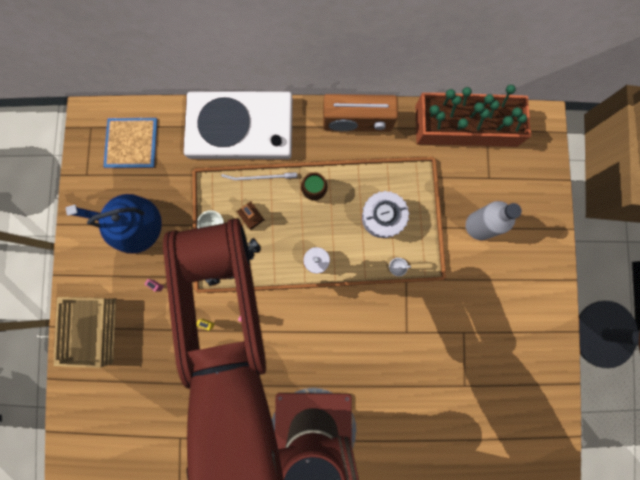

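The slot is aligned with the bars in both views. The key is home at (346.3,298.4), against (346.8,298.3) originally, and nothing else has moved. Handing in.

```bash
python3 -c "
from plant import manip
print(manip.close_job(), manip.sense()['clock'])"
```

```text
the job is handed in; nothing more can be done
the job is handed in; nothing more can be done
```

The tin is locked and the key is back in its stand. I handed the job in at about 35.5 s, well under the 72 s limit; no verdict is reported.

**What I did:** I took the wooden key from its stand and lowered the blade 6 mm into the slot without any contact force showing. I then turned it clockwise in small steps. Torque ran at about 0.07 N m and jumped at the stop to 0.17, then 0.24. After easing the key back to roughly zero torque, I pulled it out and put it back in the stand. It touched home at the same height as at the start (71.4 mm), with about 5 N downward, and I released it.

**Last checks:**
- **Lock:** the slot read 104.2° against the bars' 106.2° in the scene view, and 107.4° against 106.5° in the top view. The views differ by about 3°, but both agree with the slot being seated, within their error.
- **Key:** it stands upright, within about 1 mm of where it started.
- **Other things:** everything else looks unmoved by eye in both pictures; I didn't measure it.

**What was off:**
- **Seating torque:** the 0.24 N m average, with single readings up to 0.275, was slightly over the 0.15–0.22 seated range but below the 0.35 forced limit.
- **Tool tilt:** the tool leaned up to about 3° during quick moves. I straightened it before putting the key back, which took about 8 s of extra arm motion.

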